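# Change the batch on the tube roller mixer

### The arm

A 7-joint arm with a two-finger parallel gripper is mounted at the origin on the work surface. World frame = base frame: x ahead of the robot, y to its left, z up, the work surface at z = 0. Lengths are in m, angles in rad, forces in N, time in s.
With the tool pointing down it reaches from about 0.4 to 0.85 m from the base axis. Payload 10.4 kg.
Tool frame: the origin (TCP) lies on the centre line of the jaws, within the pads' length; the fingertips stand r.tip_extent ahead of it and the grasp point (between the pads) lies 3 mm ahead of it (r.tip_extent is the distance from the TCP to the fingertips, in m); z points along the fingers, y is the direction in which the jaws open and shut (so a half turn about z gives the same grasp; the last joint's range is limited). The gripper opens to 87 mm and grips with 3 to 60 N. Pads are 19 mm wide; open, the fingers measure 117 mm over their backs; the gripper's body (75 mm by 190 mm) begins 51 mm behind the grasp point.
Start: joints at [1.315, 0.332, -0.065, 1.46, 0.022, 1.35, -0.088], TCP at [0.144, -0.608, 0.245] pointing down, gripper open.
Joint ranges: [-2.6, 2.6], [-0.5, 2.12], [-1.47, 1.34], [0.16, 2.42], [-1.27, 4.41], [0.06, 2.06], [-2.6, 2.6]. Speed limits (rad/s): [2.22, 2.22, 2.79, 2.79, 3.14, 3.14, 3.14].

### API

Orientations are given as a unit quaternion [x, y, z, w].
In Python, from bench import r gives the robot as it stands. The module is installed in compiled form; this text tells all that it offers.
- The arm moves only by the shell command python3 -m jog 'ROWS' [FORCE]. ROWS is JSON, a list of rows, each a list of 5 numbers: the shift along the tool's x, y, z in cm, then the turn about the tool's z in rad, then the closure, from 0 (fully open) to 1 (shut). A call has exactly 10 rows; each row shifts and turns the pose as measured when the row begins, along the tool's axes as they then stand; what a row does not reach is not made up. A row lasts 1/10 s, in which the tool goes at most 50 mm and 8.59 degrees, less where a joint would pass 70% of its speed; a pose out of reach is approached as far as the arm can. A call with a gripper value outside its range is refused whole. The fingers move at their own pace and stop on an object; FORCE is the grip in N (left out, the last holds). Time passes only in rows, so rows that do not move let the fingers close, or fill a call up. It gives the time, the measured TCP pose, the force and the opening at its end, in the units of the state.
- r.read_state(): the state, without advancing time (a new reading comes with each control period).
- r.camera(name): name is "scene" or "top" or "wrist"; returns a dict with "pixels" (420x560x3 uint8, red, green, blue), "fx", "fy", "cx", "cy" (pixels), "k1" (the pictures are not rectified: a ray, as slopes to the right and down, at radius r is drawn at 1 + k1 r^2 times it, then the intrinsics apply), "camera_from_world" (4x4, takes a point from world to camera coordinates). Camera axes: x right, y up, looking along -z (the intrinsics and any distortion apply to the point x, -y, -z); pixel columns grow to the right and rows downward; lengths in m; the calibration is good to about 2 mm. A picture is of the moment at which its call begins. There is no depth.
- r.close_job(): hands the job in, once; it reports no verdict.
The state is a dict: "time": time; "joint_positions": joint angles; "joint_vel": joint speeds; "joint_torque": joint torques, N m; "ee_pos": TCP position; "eef_rot": TCP orientation; "ft_force": force on the tool from outside, world axes, zero at the start; "torque": the same for the moment, N m; "width": finger opening in m.
Only numpy, scipy, OpenCV 4.12 (cv2) and the standard library are available. Lean on these libraries where they do the work, as an engineer would, in place of code of your own. Each camera call takes 0.05 s, during which the arm holds its last target. There are 200 camera calls.

### The job

The mixer's timed run is over and its rollers stand still: first turn its speed dial back to 0. Then take the mixed tubes (green caps) off the rollers and lay them flat in the yellow tray, and lay every fresh tube (orange cap) from the blue tray on the mixer, each lying level in a groove between two rollers with its whole length on them. When all the tubes are in place, turn the dial up until its pointer stands at the red set-point tab, and disturb nothing else on the bench.

Things in the scene. Friction and masses are not known exactly. Their poses are not given: they have to be found in the camera images.
- mixer: white six-roller tube mixer, fixed, 250 mm (its x) by 350 mm (its y), z up, origin at the centre of its underside; its front (-x) looks roughly at the robot. Dark rubber rollers lie along its y from y = -0.060 to +0.160, between white cheeks 15 mm thick, tops at z = 0.099. The control pod with the dial is the part at y below -0.073, top at z = 0.098.
- roller_bed (a point): middle of the centre groove, at the height of a seated tube's axis; axes as the mixer. The 6 rollers (27 mm diameter, tops 7 mm below this point) do not turn: the drive is stopped and holds them. They are 38 mm apart; the 5 grooves between them lie at x = -0.076, -0.038, 0, 0.038, 0.076 from here and run along y from -0.110 to +0.110. A tube laid in a groove has its axis at this height.
- speed_dial (a joint): angle of the mixer's speed dial, rad: 0 at its stop, pointer at the first, thickest of eleven white marks (dial at 0); grows as it is turned clockwise seen from above, to 4.71 at the other stop. It stays where it is left (friction 0.06 N m). At value v the pointer lies at the angle 2.356 - v about z, counted from the mixer's x towards its y.
- dial_grip (a point): point on the dial's vertical axis at mid-height of its grip: a black fluted round knob 44 mm in diameter, from z = 0.1025 to 0.1265 above the table, on a flat grey skirt 66 mm in diameter whose top is at z = 0.1025. Axis at mixer x = -0.035, y = -0.124.
- dial_pointer (a point): tip of the dial's white pointer line, just beyond the skirt's edge, 36 mm from the dial axis; turns with the dial.
- set_tab: the red set-point tab, a 20 mm long, 10 mm wide red marker with a narrow nose, clipped flat on the panel outside the dial's skirt, fixed. Its origin is on the dial axis at the panel; its x points from the axis through the tab. It shows where the pointer belongs for this batch (1.5 to 3.6 rad on the dial).
- tab_point (a point): inner end of the red tab, 36 mm from the dial axis: the pointer tip comes here when the dial is set.
- blue_tray: blue shallow tray, fixed, 250 mm (its x) by 172 mm (its y), floor top 3 mm and rim top 12 mm above the table, rim 4 mm thick; origin at the centre of its underside. The fresh tubes lie in it, side by side.
- yellow_tray: yellow shallow tray, fixed, same size as the blue one; for the mixed tubes. A tube lying in it has its axis 17.5 mm above the table.
- mixed1: sample tube lying on its side: 115 mm long, 29 mm diameter, red contents behind a clear wall, green cap 31 mm across over 20 mm at one end, cone at the other; 40 to 75 g. Origin on its axis, mid-length; x runs along the tube to the cap. Mixed: at the start it lies in a groove of the mixer. May be absent. It resists rolling and stays where laid.
- mixed2: sample tube lying on its side: 115 mm long, 29 mm diameter, red contents behind a clear wall, green cap 31 mm across over 20 mm at one end, cone at the other; 40 to 75 g. Origin on its axis, mid-length; x runs along the tube to the cap. Mixed: at the start it lies in a groove of the mixer. May be absent. It resists rolling and stays where laid.
- mixed3: sample tube lying on its side: 115 mm long, 29 mm diameter, red contents behind a clear wall, green cap 31 mm across over 20 mm at one end, cone at the other; 40 to 75 g. Origin on its axis, mid-length; x runs along the tube to the cap. Mixed: at the start it lies in a groove of the mixer. May be absent. It resists rolling and stays where laid.
- fresh1: sample tube lying on its side: 115 mm long, 29 mm diameter, red contents behind a clear wall, orange cap 31 mm across over 20 mm at one end, cone at the other; 40 to 75 g. Origin on its axis, mid-length; x runs along the tube to the cap. Fresh: at the start it lies in the blue tray, its axis 17.5 mm above the table. May be absent. It resists rolling and stays where laid.
- fresh2: sample tube lying on its side: 115 mm long, 29 mm diameter, red contents behind a clear wall, orange cap 31 mm across over 20 mm at one end, cone at the other; 40 to 75 g. Origin on its axis, mid-length; x runs along the tube to the cap. Fresh: at the start it lies in the blue tray, its axis 17.5 mm above the table. May be absent. It resists rolling and stays where laid.
- fresh3: sample tube lying on its side: 115 mm long, 29 mm diameter, red contents behind a clear wall, orange cap 31 mm across over 20 mm at one end, cone at the other; 40 to 75 g. Origin on its axis, mid-length; x runs along the tube to the cap. Fresh: at the start it lies in the blue tray, its axis 17.5 mm above the table. May be absent. It resists rolling and stays where laid.
- wash_bottle: bystander, loose: white plastic bottle with blue cap, 70 mm across, 170 mm tall; origin at the centre of its underside.
- reagent_jar: bystander, loose: amber jar with blue cap, 64 mm across, 100 mm tall; origin at the centre of its underside.
- dish_stack: bystander, loose: stack of three 61 mm Petri dishes, 45 mm tall; origin at the centre of its underside.
- marker_pen: bystander, loose: white marker pen with blue cap, 135 mm long, lying, 13 mm thick, along its x; origin at the centre of its underside.
- lab_timer: bystander, loose: white bench timer 70 x 70 x 20 mm; origin at the centre of its underside.
- tip_box: bystander, loose: teal pipette-tip box with clear lid, 85 x 125 x 75 mm; origin at the centre of its underside.
- tube_rack: bystander, loose: blue rack with small capped tubes, 75 x 165 mm, 101 mm tall; origin at the centre of its underside.
Mind the look-alikes: they are no part of the job. What is shaped like the fresh3 but purple is not meant.

How it is judged:
By the outcome, as a careful person would: the job done as asked, in the order asked, and still so for the second after the job is handed in, with the robot touching nothing.
Of mixed1, mixed2, mixed3 only 2 to 3 are there at a start; the rules pass over those that are not, and their reading is None.
Of fresh1, fresh2, fresh3 only 2 to 3 are there at a start; the rules pass over those that are not, and their reading is None.
At some moment in a run one of fresh1, fresh2, fresh3 may be knocked a few centimetres aside while the robot is not near it.
Once in a run the grip may slacken for a moment while it holds something.
It also fails if it takes over 210 s, if anything falls off the work surface, if the arm or the gripper's body presses on something with over 40 N, if the wrist force passes 120 N, or if a joint passes its speed limit or range.

## Working session

There is one attempt and no reset: what is moved stays moved. The work goes in short steps, Python scripts to look and compute and a shell command to move; the robot and the scene stay as the last step left them, time stands still between calls to the robot, and variables do not carry over. Pictures are saved under pics/ and viewed, about 12 in all and at most 16, crops included, and the job is handed in when it is done.

```bash
mkdir -p pics; cat > h.py <<'E'
import numpy as np, cv2
from bench import r
from scipy.spatial.transform import Rotation as R
def shot(name,fn=None):
    c=r.camera(name); c=dict(c); 
    if fn: cv2.imwrite('pics/'+fn,cv2.cvtColor(np.asarray(c['pixels']),cv2.COLOR_RGB2BGR))
    return c
def proj(c,P):
    P=np.atleast_2d(P); M=np.array(c['camera_from_world']); q=P@M[:3,:3].T+M[:3,3]
    s=np.c_[q[:,0]/-q[:,2],-q[:,1]/-q[:,2]]; s=s*(1+c['k1']*(s**2).sum(1,keepdims=True))
    return s*[c['fx'],c['fy']]+[c['cx'],c['cy']]
def unproj(c,uv,z):
    uv=np.atleast_2d(uv).astype(float); d=(uv-[c['cx'],c['cy']])/[c['fx'],c['fy']]; s=d.copy()
    for _ in range(30): s=d/(1+c['k1']*(s**2).sum(1,keepdims=True))
    M=np.array(c['camera_from_world']); Rm=M[:3,:3]; o=-Rm.T@M[:3,3]
    D=np.c_[s[:,0],-s[:,1],-np.ones(len(s))]@Rm
    return o+D*((z-o[2])/D[:,2])[:,None]
E
python3 - <<'E'
from h import *
import pickle
for n in('top','scene'):
    c=shot(n,n+'0.png'); pickle.dump(c,open(n+'0.pkl','wb')); M=np.array(c['camera_from_world']); print(n,c['fx'],c['k1'],-M[:3,:3].T@M[:3,3])
print(r.read_state(), r.tip_extent)
E
```

```text
top 425.8235030286126 -0.08861114897177794 [0.37359409 0.07263686 1.19106952]
scene 451.93647498535614 -0.09790889769303716 [ 1.18480959 -0.53571267  1.19854133]
{'time': 0.1, 'joint_positions': array([ 1.31538322,  0.33279577, -0.0646945 ,  1.46086925,  0.021609  ,
        1.34987592, -0.08850691]), 'joint_vel': array([ 0.00071784, -0.00235929,  0.00039588, -0.00158176, -0.00087473,
       -0.00163544, -0.0027167 ]), 'joint_torque': array([ 1.39563414e-03, -6.24550867e+01,  2.45601952e-02, -3.90718889e+01,
       -6.15201308e-02,  3.66440043e-02,  7.46123692e-05]), 'ee_pos': array([ 0.1441164 , -0.60783241,  0.24383583]), 'eef_rot': array([ 9.93231667e-01,  1.16148452e-01, -1.05891834e-04, -6.17281065e-04]), 'ft_force': array([-0.66312592,  0.5799685 , -0.55462269]), 'torque': array([ 0.02391235, -0.02195914,  0.02115805]), 'width': 0.0869916762560494} 0.022
```

View pics/top0.png

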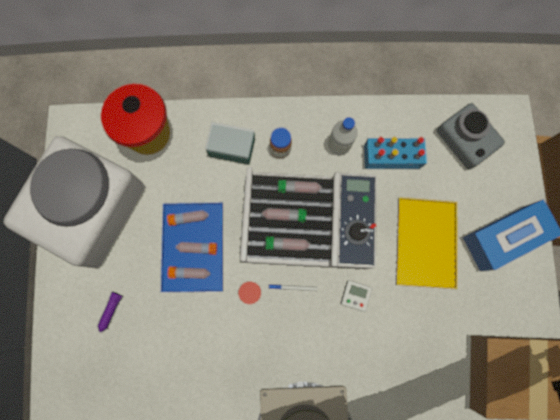

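View pics/scene0.png

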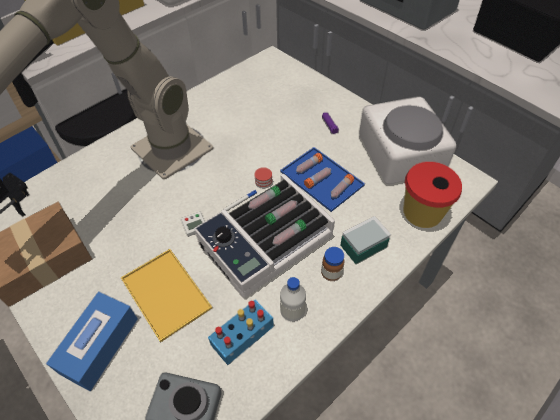

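The top view shows three green-capped tubes in the mixer, near (300,187), (284,214) and (287,244). Three orange ones lie in the blue tray at (187,217), (196,248) and (188,273). The yellow tray is at (427,243) and the dial at (357,231). I'll zoom in next.

```bash
python3 - <<'E'
from h import *
a=cv2.imread('pics/top0.png')[160:310,150:470]
a=cv2.resize(a,None,fx=2.5,fy=2.5,interpolation=cv2.INTER_CUBIC); cv2.imwrite('pics/crop0.png',a)
E
```

```text
(no output)
```

View pics/crop0.png

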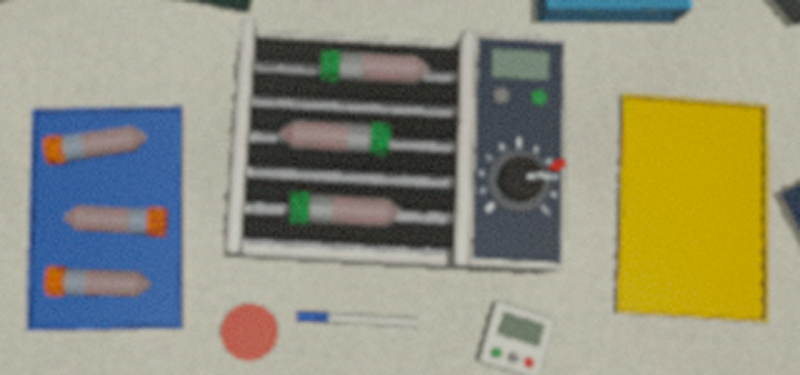

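```bash
python3 - <<'E'
from h import *
import pickle
c=pickle.load(open('top0.pkl','rb'))
def w(n,pts,z):
    p=np.array(pts)/2.5+[150,160]-0.3; W=unproj(c,p,z)[:,:2]; print(n,W.round(4).tolist()); return W
w('pod corners R',[(563,42),(560,264)],.098)
m=w('dial',[(520,178)],.1265)
w('pointer,tab',[(556,178),(552,166)],.100)
for n,a,b,z in [('m_far',(320,65),(429,69),.106),('m_mid',(391,138),(279,133),.106),('m_near',(290,206),(399,212),.106),
  ('f_far',(43,150),(148,135),.0175),('f_mid',(168,222),(65,216),.0175),('f_near',(44,281),(150,284),.0175)]:
    W=w(n,[a,b],z); d=W[0]-W[1]; print('   mid',W.mean(0).round(4),'len',np.linalg.norm(d).round(4),'yaw',np.arctan2(d[1],d[0]).round(3))
w('blue',[(34,107),(182,107),(182,328),(28,329)],.012)
w('yellow',[(622,95),(767,107),(766,320),(616,310)],.012)
w('groove edges L/R far..near',[(254,38),(458,47),(244,240),(456,252)],.099)
w('jar dish',[(248,332)],.045)
s=r.read_state();Rm=R.from_quat(s['eef_rot']).as_matrix();print(Rm.round(3))
E
```

```text
pod corners R [[0.6644, -0.2088], [0.4291, -0.1886]]
dial [[0.5156, -0.1469]]
pointer,tab [[0.518, -0.1901], [0.5307, -0.1868]]
m_far [[0.6439, 0.0518], [0.6365, -0.0625]]
   mid [ 0.6402 -0.0053] len 0.1146 yaw 1.506
m_mid [[0.5641, -0.0194], [0.5725, 0.0965]]
   mid [0.5683 0.0385] len 0.1162 yaw -1.644
m_near [[0.4963, 0.087], [0.487, -0.0243]]
   mid [0.4916 0.0313] len 0.1117 yaw 1.487
f_far [[0.5767, 0.3636], [0.5906, 0.2454]]
   mid [0.5836 0.3045] len 0.1191 yaw 1.687
f_mid [[0.4923, 0.2233], [0.5018, 0.3378]]
   mid [0.497  0.2805] len 0.1149 yaw -1.654
f_near [[0.4308, 0.3603], [0.4248, 0.2434]]
   mid [0.4278 0.3019] len 0.117 yaw 1.52
blue [[0.6275, 0.3763], [0.6227, 0.2076], [0.3764, 0.2095], [0.3791, 0.3788]]
yellow [[0.623, -0.2946], [0.6044, -0.4643], [0.3628, -0.4379], [0.3808, -0.2684]]
groove edges L/R far..near [[0.677, 0.1208], [0.6614, -0.0955], [0.4635, 0.135], [0.4448, -0.0817]]
jar dish [[0.3703, 0.1357]]
[[ 0.973  0.231 -0.   ]
 [ 0.231 -0.973  0.001]
 [-0.    -0.001 -1.   ]]
```

```bash
cat >> h.py <<'E'
def pose():
    s=r.read_state(); Rm=R.from_quat(s['eef_rot']).as_matrix(); return s,s['ee_pos'],Rm,np.arctan2(Rm[1,0],Rm[0,0])
def go(x,y,z,yaw=None):
    s,p,Rm,a=pose(); yaw=a if yaw is None else yaw
    t=(a-yaw+np.pi)%(2*np.pi)-np.pi; d=np.array([x,y,z])-p
    Rn=R.from_euler('z',yaw).as_matrix()@np.diag([1,-1,-1.])
    print('now',p.round(4),'yaw',a.round(3),'w',round(s['width'],4),'F',s['ft_force'].round(1),'j7',s['joint_positions'][6].round(2),'t',round(s['time'],1))
    print(' turn',t.round(3),'then shift cm',(Rn.T@d*100).round(2),'| before-turn',(Rm.T@d*100).round(2))
E
python3 -m jog '[[4,-3.1,0,0,0],[4,-3.1,0,0,0],[4,-3.1,0,0,0],[4,-3.1,0,0,0],[4,-3.1,0,0,0],[4,-3.1,0,0,0],[4,-3.1,0,0,0],[4,-3.1,0,0,0],[4,-3.1,0,0,0],[4,-3.1,0,0,0]]' 15
python3 -m jog '[[3,-2.3,0,0.14,0],[2,-1,0,0.14,0],[0,0,0,0.14,0],[0,0,0,0.14,0],[0,0,0,0.14,0],[0,0,0,0.14,0],[0,0,0,0.14,0],[0,0,0,0.14,0],[0,0,0,0,0],[0,0,0,0,0]]'
python3 - <<'E'
from h import *
go(.5156,-.1469,.245,-.9)
import pickle
c=shot('wrist','w1.png'); pickle.dump(c,open('w1.pkl','wb'))
E
```

```text
time: 1.1
ee_pos: [0.4545, -0.2198, 0.2395]
eef_rot: [0.994, 0.109, -0.003, -0.002]
ft_force: [0.4, -1.5, 0.5]
width: 0.087
time: 2.1
ee_pos: [0.5015, -0.1676, 0.2361]
eef_rot: [0.895, -0.446, -0.007, -0.001]
ft_force: [-0.1, -0.1, 0.0]
width: 0.0872
now [ 0.5015 -0.1676  0.2361] yaw -0.924 w 0.0872 F [-0.1 -0.1  0. ] j7 -2.31 t 2.1
 turn -0.024 then shift cm [-0.75 -2.4  -0.89] | before-turn [-0.81 -2.37 -0.88]
```

View pics/w1.png

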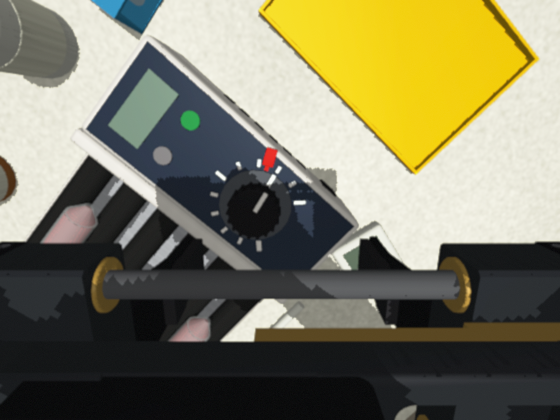

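```bash
python3 - <<'E'
from h import *
a=cv2.imread('pics/w1.png')[20:260,80:370]
cv2.imwrite('pics/w1c.png',cv2.resize(a,None,fx=2.5,fy=2.5,interpolation=cv2.INTER_CUBIC))
E
```

```text
(no output)
```

View pics/w1c.png

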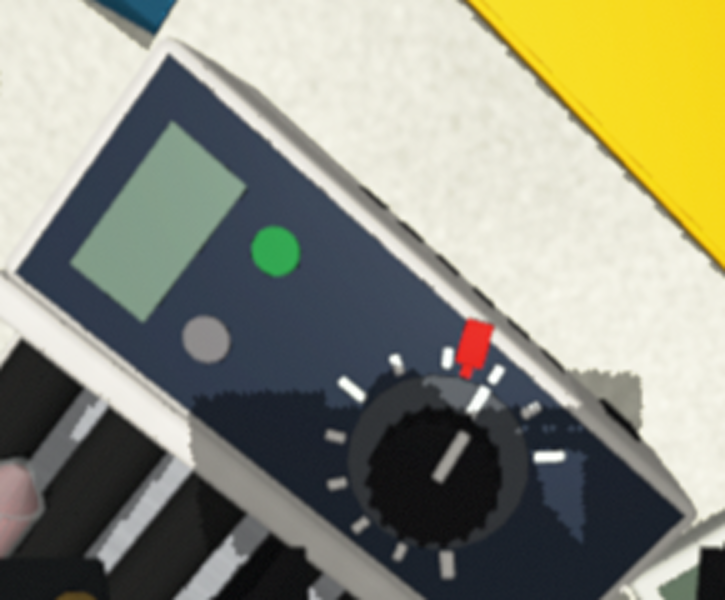

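```bash
python3 - <<'E'
from h import *
import pickle
c=pickle.load(open('w1.pkl','rb'))
f=lambda p,z: unproj(c,np.array(p)/2.5+[80,20]-.3,z)[:,:2]
m=f([(447,565),(400,550),(360,525),(337,483),(335,436),(350,388),(396,363),(447,357),(495,375),(530,410),(549,457)],.0985)
A=np.c_[2*m,np.ones(11)];s=np.linalg.lstsq(A,(m**2).sum(1),rcond=None)[0];ctr=s[:2];print('centre',ctr,np.sqrt(s[2]+ctr@ctr))
a=np.unwrap(-np.arctan2(*(m-ctr).T[::-1]));print(np.polyfit(np.arange(11),a,1)); print('mark vs ideal',(a-np.arange(11)*.4712).round(3))
yaw=-np.mean(a-np.arange(11)*.4712)-2.356; print('mixer yaw',(yaw+np.pi)%(2*np.pi)-np.pi)
v=lambda q: ((2.356+yaw-np.arctan2(q[1]-ctr[1],q[0]-ctr[0]))%(2*np.pi)).round(3)
print('tab',[ (v(q),np.linalg.norm(q-ctr).round(4)) for q in f([(467,374),(472,350),(482,321)],.0995)])
print('ptr',[ (v(q),np.linalg.norm(q-ctr).round(4)) for q in f([(473,410),(487,388)],.1027)],f([(464,434),(438,480)],.1265))
print('knob top', f([(434,476)],.1265), 'skirt',f([(437,462)],.1025))
print('pod corners',f([(172,44),(690,513),(10,270)],.098))
E
```

```text
centre [ 0.51725341 -0.14932832] 0.03933259264119636
[ 0.4703567 -2.2692457]
mark vs ideal [-2.27  -2.267 -2.271 -2.267 -2.272 -2.277 -2.279 -2.28  -2.278 -2.28
 -2.267]
mixer yaw -0.0825377996530876
tab [(np.float64(3.512), np.float64(0.0346)), (np.float64(3.492), np.float64(0.0432)), (np.float64(3.501), np.float64(0.0539))]
ptr [(np.float64(3.755), np.float64(0.0242)), (np.float64(3.757), np.float64(0.0336))] [[ 0.51947321 -0.16986301]
 [ 0.51704118 -0.15197929]]
knob top [[ 0.51891283 -0.15230828]] skirt [[ 0.51835125 -0.15010853]]
pod corners [[ 0.66591787 -0.21034277]
 [ 0.43044339 -0.18987119]
 [ 0.67459688 -0.11631037]]
```

Fit from this picture: dial centre (0.517,-0.149), mixer yaw -0.083, dial now at 3.76, tab at 3.50. Next I'll go down onto the knob, turn it counter-clockwise and check.

```bash
python3 - <<'E'
from h import *
go(.5178,-.1500,.128)
E
```

```text
now [ 0.5014 -0.1676  0.2361] yaw -0.924 w 0.0867 F [0.4 0.2 0.6] j7 -2.31 t 2.1
 turn 0.0 then shift cm [-0.42 -2.37 10.81] | before-turn [-0.28 -2.41 10.81]
```

```bash
python3 -m jog '[[-0.4,-2.4,0,0,0.25],[0,0,3,0,0.25],[0,0,3,0,0.25],[0,0,2.5,0,0.25],[0,0,1.3,0,0.25],[0,0,0.5,0,0.25],[0,0,0,0,0.25],[0,0,0,0,0.25],[0,0,0,0,0.25],[0,0,0,0,0.25]]' 15
python3 - <<'E'
from h import *
go(.5178,-.1500,.128)
E
```

```text
time: 3.15
ee_pos: [0.5202, -0.1497, 0.1339]
eef_rot: [0.899, -0.437, -0.003, -0.002]
ft_force: [0.7, -1.0, 0.2]
width: 0.0649
now [ 0.5202 -0.1497  0.1339] yaw -0.905 w 0.0649 F [ 0.7 -1.   0.2] j7 -2.37 t 3.1
 turn 0.0 then shift cm [-0.12  0.21  0.59] | before-turn [-0.12  0.21  0.59]
```

```bash
python3 -m jog '[[-0.1,0.2,0.4,0,0.25],[0,0,0.2,0,0.25],[0,0,0,0,0.6],[0,0,0,0,0.6],[0,0,0,0,0.6],[0,0,0,0,0.6],[0,0,0,-0.07,0.6],[0,0,0,-0.14,0.6],[0,0,0,-0.14,0.6],[0,0,0,-0.14,0.6]]' 12
python3 - <<'E'
from h import *
go(.5178,-.1500,.128)
E
python3 -m jog '[[0,0,0,-0.14,0.6],[0,0,0,-0.14,0.6],[0,0,0,-0.14,0.6],[0,0,0,-0.14,0.6],[0,0,0,-0.14,0.6],[0,0,0,-0.14,0.6],[0,0,0,-0.14,0.6],[0,0,0,-0.14,0.6],[0,0,0,-0.14,0.6],[0,0,0,-0.14,0.6]]'
python3 - <<'E'
from h import *
go(.5178,-.1500,.128)
E
```

```text
time: 4.15
ee_pos: [0.518, -0.1506, 0.1286]
eef_rot: [0.98, -0.199, -0.002, -0.002]
ft_force: [0.1, 1.2, 0.4]
width: 0.0437
now [ 0.518  -0.1506  0.1286] yaw -0.4 w 0.0437 F [0.1 1.2 0.4] j7 -1.89 t 4.2
 turn 0.0 then shift cm [-0.04 -0.05  0.06] | before-turn [-0.04 -0.05  0.06]
time: 5.15
ee_pos: [0.5176, -0.1492, 0.1286]
eef_rot: [0.863, 0.506, -0.0, -0.004]
ft_force: [-1.1, 0.4, 1.0]
width: 0.0435
now [ 0.5176 -0.1492  0.1286] yaw 1.06 w 0.0435 F [-1.1  0.4  1. ] j7 -0.49 t 5.2
 turn 0.0 then shift cm [-0.06  0.05  0.06] | before-turn [-0.06  0.05  0.06]
```

```bash
python3 -m jog '[[0,0,0,-0.14,0.6],[0,0,0,-0.14,0.6],[0,0,0,-0.14,0.6],[0,0,0,-0.14,0.6],[0,0,0,-0.14,0.6],[0,0,0,-0.14,0.6],[0,0,0,-0.14,0.6],[0,0,0,-0.14,0.6],[0,0,0,-0.14,0.6],[0,0,0,-0.14,0.6]]'
python3 -m jog '[[0,0,0,-0.12,0.6],[0,0,0,-0.1,0.6],[0,0,0,-0.06,0.6],[0,0,0,-0.05,0.6],[0,0,0,-0.03,0.6],[0,0,0,0,0.6],[0,0,0,0,0.25],[0,0,0,0,0.25],[0,0,0,0,0.25],[0,0,-5,0,0.25]]'
python3 - <<'E'
from h import *
go(.5178,-.1500,.128)
print(r.read_state()['torque'])
E
python3 -m jog '[[0,0,-5,0,0.25],[0,-5,-3,0.14,0.25],[0,-5,0,0.14,0.25],[0,0,0,0.14,0.25],[0,0,0,0.14,0.25],[0,0,0,0.14,0.25],[0,0,0,0.14,0.25],[0,0,0,0.14,0.25],[0,0,0,0.14,0.25],[0,0,0,0.14,0.25]]'
python3 - <<'E'
from h import *
go(.5178,-.1500,.128)
import pickle
c=shot('wrist','w2.png'); pickle.dump(c,open('w2.pkl','wb'))
E
```

```text
time: 6.15
ee_pos: [0.5162, -0.1495, 0.1286]
eef_rot: [0.307, 0.952, 0.002, -0.005]
ft_force: [-0.5, 0.7, -0.6]
width: 0.0436
time: 7.15
ee_pos: [0.5134, -0.1504, 0.1744]
eef_rot: [0.124, 0.992, 0.004, -0.008]
ft_force: [-0.1, -1.7, 1.3]
width: 0.0633
now [ 0.5134 -0.1504  0.1744] yaw 2.893 w 0.0633 F [-0.1 -1.7  1.3] j7 1.26 t 7.2
 turn 0.0 then shift cm [-0.42  0.14  4.64] | before-turn [-0.5   0.12  4.64]
[-0.03998409 -0.16831755 -0.01728731]
time: 8.15
ee_pos: [0.4862, -0.2424, 0.2598]
eef_rot: [0.701, 0.713, -0.001, -0.004]
ft_force: [0.5, 0.2, 0.5]
width: 0.0653
now [ 0.4862 -0.2424  0.2598] yaw 1.589 w 0.0653 F [0.5 0.2 0.5] j7 0.25 t 8.2
 turn 0.0 then shift cm [ 9.19  3.32 13.18] | before-turn [ 9.13  3.41 13.2 ]
```

View pics/w2.png

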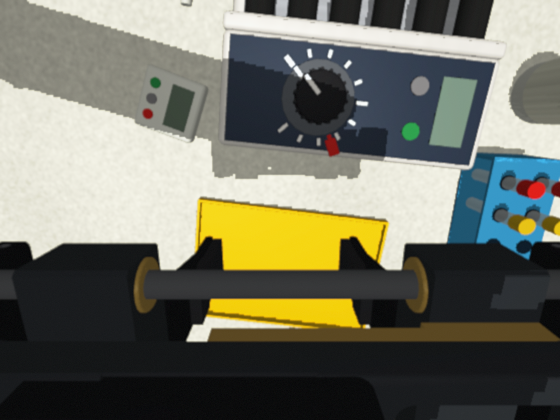

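The pointer line, from (318,95) to (289,57), runs into the thick first mark at upper left. I'll check that in numbers and refine the mixer pose.

```bash
python3 - <<'E'
from h import *
import pickle
c=pickle.load(open('w2.pkl','rb'))
q=unproj(c,[(319,95),(306,76)],.1265)[:,:2]; d=q[1]-q[0]; print('knob line v', (2.356-.0825-np.arctan2(d[1],d[0])+np.pi)%(2*np.pi)-np.pi)
print('yellow corners',unproj(c,[(201,199),(387,220)],.012))
# tube grip plans
o=np.array([.5624,-.0286]);M=R.from_euler('z',-.0825).as_matrix()[:2,:2]
for g in(-.076,0,.076): print(g,(o+M@[g,.05]).round(4),(o+M@[g,.0]).round(4),(o+M@[g,.08]).round(4))
E
python3 -c "
import cv2;a=cv2.imread('pics/w2.png')[30:170,240:400];cv2.imwrite('pics/w2c.png',cv2.resize(a,None,fx=4,fy=4,interpolation=2))"
```

```text
knob line v 0.03752376579683858
yellow corners [[ 0.3839202  -0.26813884  0.012     ]
 [ 0.62397572 -0.29138081  0.012     ]]
-0.076 [0.4908 0.0275] [ 0.4867 -0.0223] [0.4933 0.0574]
0 [0.5665 0.0212] [ 0.5624 -0.0286] [0.569  0.0511]
0.076 [0.6423 0.015 ] [ 0.6381 -0.0349] [0.6447 0.0449]
```

View pics/w2c.png

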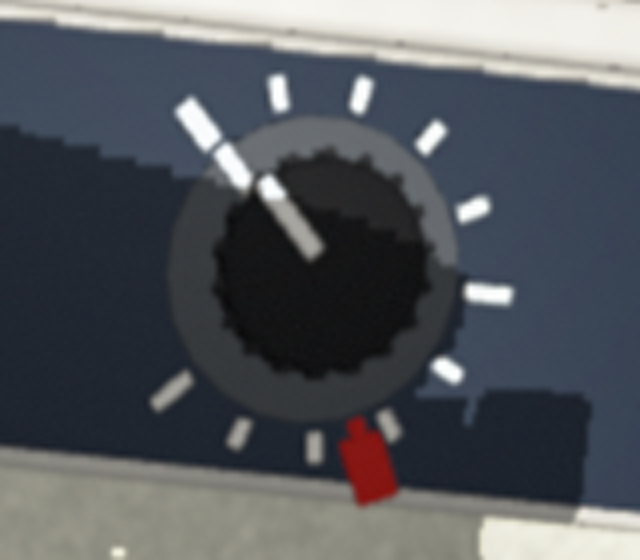

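Pointer and thick mark line up, so the dial is at 0. Now the mixed tubes, far groove first.

```bash
python3 - <<'E'
from h import *
go(.6405,-.006,.22,1.488)
c=__import__('pickle').load(open('top0.pkl','rb'));print('bottle',unproj(c,[(348,124)],.17),'jar',unproj(c,[(281,136)],.1),'rack',unproj(c,[(396,152)],.1),'tipbox',unproj(c,[(231,140)],.075))
E
python3 -m jog '[[4,2.5,0,0.1,0.3],[4,2.5,0,0,0.3],[4,2.5,0,0,0.3],[4,2.5,0,0,0.3],[4,2.5,1.5,0,0.3],[2.3,1.2,1.5,0,0.3],[0,0,0,0,0.3],[0,0,0,0,0.3],[0,0,0,0,0.3],[0,0,0,0,0.3]]' 25
python3 - <<'E'
from h import *
go(.6405,-.006,.123,1.488)
E
```

```text
now [ 0.4863 -0.2423  0.2598] yaw 1.58 w 0.0654 F [-0.3  0.1 -0.1] j7 0.24 t 8.2
 turn 0.092 then shift cm [24.83 13.41  3.98] | before-turn [23.48 15.65  3.99]
bottle [[ 0.78578777 -0.13170691  0.17      ]] jar [[0.78360216 0.03862187 0.1       ]] rack [[ 0.73104264 -0.27148621  0.1       ]] tipbox [[0.78516101 0.17627114 0.075     ]]
time: 9.2
ee_pos: [0.6428, -0.0277, 0.2284]
eef_rot: [0.735, 0.678, -0.002, -0.003]
ft_force: [0.3, -0.2, 0.4]
width: 0.0608
now [ 0.6428 -0.0277  0.2284] yaw 1.491 w 0.0608 F [ 0.3 -0.2  0.4] j7 -0.37 t 9.2
 turn 0.003 then shift cm [ 2.14 -0.41 10.54] | before-turn [ 2.12 -0.33 10.55]
```

```bash
python3 -m jog '[[2.1,-0.3,3,0,0.3],[0,0,3,0,0.3],[0,0,2.5,0,0.3],[0,0,1,0,0.3],[0,0,0.7,0,0.3],[0,0,0,0,0.3],[0,0,0,0,0.3],[0,0,0,0,0.3],[0,0,0,0,0.3],[0,0,0,0,0.3]]' 25
python3 - <<'E'
from h import *
go(.6405,-.006,.123,1.488)
c=shot('wrist','w3.png')
E
```

```text
time: 10.2
ee_pos: [0.6443, -0.0152, 0.1324]
eef_rot: [0.739, 0.674, 0.001, 0.003]
ft_force: [-0.3, -0.6, -0.1]
width: 0.0611
now [ 0.6443 -0.0152  0.1324] yaw 1.479 w 0.0611 F [-0.3 -0.6 -0.1] j7 -0.44 t 10.2
 turn -0.009 then shift cm [ 0.89 -0.45  0.94] | before-turn [ 0.88 -0.46  0.94]
```

View pics/w3.png

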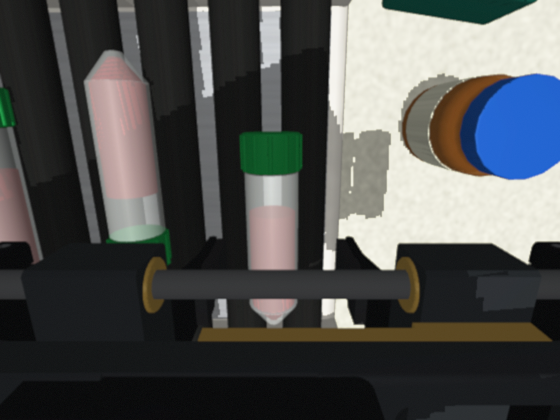

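The tube lies centred between the jaws, cap end at (271,132), pointing away from the hand. I'll correct the small offset, go down and grip.

```bash
python3 -m jog '[[0.9,-0.4,0.5,0,0.3],[0,0,0.4,0,0.3],[0,0,0.1,0,0.3],[0,0,0,0,0.8],[0,0,0,0,0.8],[0,0,0,0,0.8],[0,0,0,0,0.8],[0,0,0,0,0.8],[0,0,0,0,0.8],[0,0,0,0,0.8]]' 25
python3 - <<'E'
from h import *
go(.5625,-.3733,.25,1.471)
E
```

```text
time: 11.25
ee_pos: [0.6405, -0.0046, 0.1215]
eef_rot: [0.738, 0.674, 0.001, 0.003]
ft_force: [-0.1, -0.8, 0.2]
width: 0.0284
now [ 0.6405 -0.0046  0.1215] yaw 1.48 w 0.0284 F [-0.1 -0.8  0.2] j7 -0.46 t 11.2
 turn 0.009 then shift cm [-37.47  -4.09 -12.85] | before-turn [-37.46  -4.36 -12.8 ]
```

```bash
python3 -m jog '[[0,0,-4,0,0.8],[0,0,-4,0,0.8],[-1,0,-3,0,0.8],[-4,-0.4,-1,0,0.8],[-4.5,-0.6,0,0,0.8],[-4.5,-0.6,0,0,0.8],[-4.5,-0.6,0,0,0.8],[-4.5,-0.6,0,0,0.8],[-4.5,-0.6,0,0,0.8],[-4,-0.6,0,0,0.8]]'
python3 -m jog '[[-4,-0.4,0,0,0.8],[-1.5,0,2,0,0.8],[0,0,4,0,0.8],[0,0,4,0,0.8],[0,0,3,0,0.8],[0,0,2,0,0.8],[0,0,0,0,0.8],[0,0,0,0,0.8],[0,0,0,0,0.8],[0,0,0,0,0.8]]'
python3 - <<'E'
from h import *
go(.5625,-.3733,.034,1.471)
E
```

```text
time: 12.25
ee_pos: [0.5726, -0.3178, 0.2472]
eef_rot: [0.734, 0.679, 0.003, 0.004]
ft_force: [0.1, -0.6, 0.4]
width: 0.0279
time: 13.25
ee_pos: [0.5632, -0.3835, 0.0914]
eef_rot: [0.737, 0.675, 0.003, 0.006]
ft_force: [0.4, 0.2, -1.0]
width: 0.0282
now [ 0.5632 -0.3835  0.0914] yaw 1.483 w 0.0282 F [ 0.4  0.2 -1. ] j7 0.15 t 13.2
 turn 0.012 then shift cm [ 1.01 -0.17  5.74] | before-turn [ 1.04 -0.23  5.73]
```

```bash
python3 -m jog '[[1,-0.2,2.5,0.01,0.8],[0,0,2,0,0.8],[0,0,0.8,0,0.8],[0,0,0.3,0,0.8],[0,0,0.1,0,0.8],[0,0,0,0,0.8],[0,0,0,0,0.4],[0,0,0,0,0.4],[0,0,0,0,0.4],[0,0,0,0,0.4]]'
python3 - <<'E'
from h import *
go(.5679,.038,.25,1.488)
E
python3 -m jog '[[0,0,-4,0,0.4],[0,0,-5,0,0.3],[0,0,-5,0,0.3],[0,0,-3,0,0.3],[4,0.4,-2,0,0.3],[4.5,0.4,0,0,0.3],[4.5,0.4,0,0,0.3],[4.5,0.4,0,0,0.3],[4.5,0.4,0,0,0.3],[4.5,0.4,0,0,0.3]]'
python3 - <<'E'
from h import *
go(.5679,.038,.122,1.488)
E
```

```text
time: 14.25
ee_pos: [0.5681, -0.3767, 0.0433]
eef_rot: [0.741, 0.671, 0.005, 0.014]
ft_force: [0.3, 0.5, 0.4]
width: 0.0491
now [ 0.5681 -0.3767  0.0433] yaw 1.471 w 0.0491 F [0.3 0.5 0.4] j7 0.1 t 14.2
 turn -0.017 then shift cm [ 41.33  -3.45 -20.67] | before-turn [ 41.03  -3.59 -21.24]
time: 15.25
ee_pos: [0.6139, -0.1133, 0.2393]
eef_rot: [0.746, 0.665, 0.004, 0.015]
ft_force: [0.8, 0.3, -0.0]
width: 0.0613
now [ 0.6139 -0.1133  0.2393] yaw 1.456 w 0.0613 F [ 0.8  0.3 -0. ] j7 -0.25 t 15.2
 turn -0.032 then shift cm [14.7  -5.83 11.73] | before-turn [14.67 -6.62 11.34]
```

```bash
python3 -m jog '[[4,-2,0,-0.03,0.3],[4,-2,0,0,0.3],[4,-1.5,1,0,0.3],[2.5,-0.5,2,0,0.3],[0,0,2,0,0.3],[0,0,2,0,0.3],[0,0,1.5,0,0.3],[0,0,0,0,0.3],[0,0,0,0,0.3],[0,0,0,0,0.3]]'
python3 - <<'E'
from h import *
go(.5679,.038,.122,1.488); print(pose()[2][:,2].round(4))
c=shot('top','t1.png')
a=cv2.imread('pics/t1.png')[160:310,150:470]
cv2.imwrite('pics/t1c.png',cv2.resize(a,None,fx=2.5,fy=2.5,interpolation=cv2.INTER_CUBIC))
E
```

```text
time: 16.25
ee_pos: [0.5679, 0.0524, 0.1516]
eef_rot: [0.731, 0.682, 0.007, 0.017]
ft_force: [0.0, 0.0, 0.0]
width: 0.0608
now [0.5679 0.0524 0.1516] yaw 1.502 w 0.0608 F [0. 0. 0.] j7 -0.53 t 16.2
 turn 0.014 then shift cm [-1.43  0.11  2.96] | before-turn [-1.4  -0.01  2.98]
[ 0.0339 -0.0153 -0.9993]
```

View pics/t1c.png

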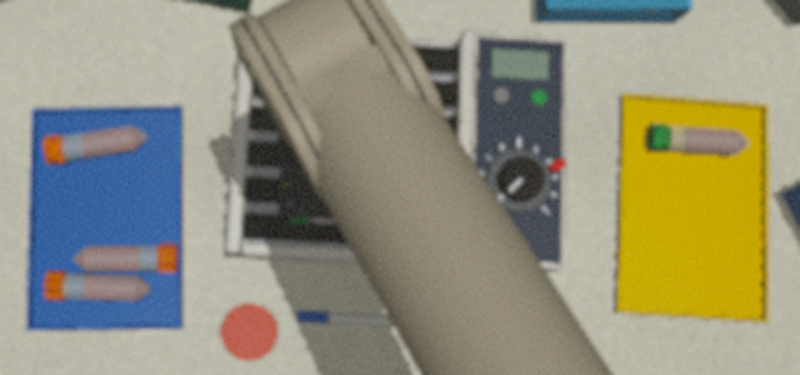

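The dial pointer is still at 0 and the first mixed tube lies at (697,140) in the yellow tray. The knock has happened: the middle fresh tube moved to (127,258), right beside the near one at (96,286). I'll deal with that later and carry on with the second mixed tube.

```bash
python3 -m jog '[[-1.4,0,1,0.01,0.3],[0,0,1,0,0.3],[0,0,0.7,0,0.3],[0,0,0.3,0,0.3],[0,0,0,0,0.8],[0,0,0,0,0.8],[0,0,0,0,0.8],[0,0,0,0,0.8],[0,0,0,0,0.8],[0,0,0,0,0.8]]'
python3 - <<'E'
from h import *
go(.4928,-.3663,.24,1.471)
E
```

```text
time: 17.3
ee_pos: [0.5674, 0.0369, 0.1212]
eef_rot: [0.735, 0.678, 0.007, 0.017]
ft_force: [0.3, 0.1, -1.8]
width: 0.0286
now [0.5674 0.0369 0.1212] yaw 1.491 w 0.0286 F [ 0.3  0.1 -1.8] j7 -0.53 t 17.3
 turn 0.02 then shift cm [-40.86  -3.41 -11.88] | before-turn [-40.94  -3.83 -11.48]
```

```bash
python3 -m jog '[[0,0,-4,0,0.8],[0,0,-4,0,0.8],[-1,0,-3,0,0.8],[-4,-0.4,-1,0,0.8],[-4.5,-0.5,0,0,0.8],[-4.5,-0.5,0,0,0.8],[-4.5,-0.5,0,0,0.8],[-4.5,-0.5,0,0,0.8],[-4.5,-0.5,0,0,0.8],[-4.5,-0.5,0,0,0.8]]'
python3 -m jog '[[-4.5,-0.5,0,0,0.8],[-3.5,-0.3,0,0,0.8],[-1.5,0,2,0,0.8],[0,0,4,0,0.8],[0,0,4,0,0.8],[0,0,3,0,0.8],[0,0,2,0,0.8],[0,0,0,0,0.8],[0,0,0,0,0.8],[0,0,0,0,0.8]]'
python3 - <<'E'
from h import *
go(.4928,-.3663,.033,1.471)
E
```

```text
time: 18.3
ee_pos: [0.5066, -0.2806, 0.2514]
eef_rot: [0.729, 0.684, 0.009, 0.02]
ft_force: [0.5, 0.6, -0.4]
width: 0.0284
time: 19.3
ee_pos: [0.4952, -0.3946, 0.0993]
eef_rot: [0.734, 0.679, 0.008, 0.024]
ft_force: [-0.4, 0.2, -0.3]
width: 0.0285
now [ 0.4952 -0.3946  0.0993] yaw 1.492 w 0.0285 F [-0.4  0.2 -0.3] j7 0.26 t 19.3
 turn 0.021 then shift cm [ 2.8  -0.53  6.63] | before-turn [ 2.94 -0.78  6.54]
```

```bash
python3 -m jog '[[2.9,-0.7,2,0.02,0.8],[0,0,2,0,0.8],[0,0,1.5,0,0.8],[0,0,0.8,0,0.8],[0,0,0.4,0,0.8],[0,0,0.1,0,0.8],[0,0,0,0,0.8],[0,0,0,0,0.8],[0,0,0,0,0.8],[0,0,0,0,0.8]]'
python3 - <<'E'
from h import *
go(.4928,-.3663,.033,1.471);print(pose()[2].round(3))
E
```

```text
time: 20.3
ee_pos: [0.499, -0.3712, 0.0381]
eef_rot: [0.742, 0.67, 0.01, 0.032]
ft_force: [-1.0, -0.2, -0.8]
width: 0.0283
now [ 0.499  -0.3712  0.0381] yaw 1.468 w 0.0283 F [-1.  -0.2 -0.8] j7 0.15 t 20.3
 turn -0.003 then shift cm [ 0.43 -0.67  0.51] | before-turn [ 0.44 -0.7   0.45]
[[ 0.102  0.993  0.057]
 [ 0.994 -0.101 -0.035]
 [-0.029  0.061 -0.998]]
```

```bash
python3 -m jog '[[0.4,-0.6,0.3,0,0.8],[0,0,0.2,0,0.8],[0,0,0,0,0.8],[0,0,0,0,0.4],[0,0,0,0,0.4],[0,0,0,0,0.4],[0,0,0,0,0.4],[0,0,-3,0,0.4],[0,0,-4,0,0.35],[0,0,-4,0,0.3]]'
python3 - <<'E'
from h import *
go(.491,.030,.24,1.488);print(pose()[2][:,2].round(4))
E
python3 -m jog '[[1,0,-4,0,0.3],[2.5,0.2,-3,0,0.3],[2.5,0.2,-2,0,0.3],[4,0.2,0,0,0.3],[4.5,0.2,0,0,0.3],[4.5,0.2,0,0,0.3],[4.5,0.2,0,0,0.3],[4.5,0.2,0,0,0.3],[4.5,0.2,0,0,0.3],[4,0,0,0,0.3]]'
python3 - <<'E'
from h import *
go(.491,.030,.122,1.488);print(pose()[2][:,2].round(4))
E
```

```text
time: 21.3
ee_pos: [0.4831, -0.3597, 0.1397]
eef_rot: [0.742, 0.67, 0.009, 0.026]
ft_force: [0.1, 0.9, 0.2]
width: 0.0577
now [ 0.4831 -0.3597  0.1397] yaw 1.469 w 0.0577 F [0.1 0.9 0.2] j7 0.23 t 21.3
 turn -0.019 then shift cm [ 38.9   -2.43 -10.03] | before-turn [ 38.62  -2.62 -11.03]
[ 0.0476 -0.0269 -0.9985]
time: 22.3
ee_pos: [0.5353, 0.0091, 0.2306]
eef_rot: [0.746, 0.665, 0.009, 0.033]
ft_force: [0.4, -0.1, 0.7]
width: 0.0605
now [0.5353 0.0091 0.2306] yaw 1.455 w 0.0605 F [ 0.4 -0.1  0.7] j7 -0.41 t 22.3
 turn -0.033 then shift cm [ 1.72 -4.59 10.86] | before-turn [ 1.9  -5.29 10.51]
[ 0.0568 -0.0371 -0.9977]
```

```bash
python3 -m jog '[[1,-2,0,-0.03,0.3],[1,-2,0,0,0.3],[0,-1.3,1.5,0,0.3],[0,0,1.5,0,0.3],[0,0,1.5,0,0.3],[0,0,1.5,0,0.3],[0,0,1.5,0,0.3],[0,0,1,0,0.3],[0,0,0.5,0,0.3],[0,0,0,0,0.3]]'
python3 - <<'E'
from h import *
go(.491,.030,.122,1.488);print(pose()[2][:,2].round(4))
E
```

```text
time: 23.3
ee_pos: [0.4903, 0.0397, 0.1298]
eef_rot: [0.732, 0.681, 0.01, 0.031]
ft_force: [-0.3, 0.2, 0.5]
width: 0.061
now [0.4903 0.0397 0.1298] yaw 1.498 w 0.061 F [-0.3  0.2  0.5] j7 -0.48 t 23.3
 turn 0.01 then shift cm [-0.96  0.15  0.78] | before-turn [-0.94  0.09  0.82]
[ 0.0571 -0.0318 -0.9979]
```

```bash
python3 -m jog '[[-0.9,0.1,0.3,0.01,0.3],[0,0,0.2,0,0.3],[0,0,0.1,0,0.3],[0,0,0,0,0.8],[0,0,0,0,0.8],[0,0,0,0,0.8],[0,0,0,0,0.8],[0,0,0,0,0.8],[0,0,0,0,0.8],[0,0,0,0,0.8]]'
python3 - <<'E'
from h import *
go(.4231,-.3593,.24,1.471)
E
python3 -m jog '[[0,0,-2,0,0.8],[0,0,-3,0,0.8],[0,0,-3,0,0.8],[-1,-0.2,-3,0,0.8],[-3,-0.4,-1,0,0.8],[-4,-0.6,0,0,0.8],[-4,-0.6,0,0,0.8],[-4,-0.6,0,0,0.8],[-4,-0.6,0,0,0.8],[-4,-0.6,0,0,0.8]]'
python3 - <<'E'
from h import *
go(.4231,-.3593,.24,1.471);print(pose()[2][:,2].round(4))
E
```

```text
time: 24.3
ee_pos: [0.4897, 0.0297, 0.1252]
eef_rot: [0.736, 0.677, 0.008, 0.031]
ft_force: [0.8, 0.1, -0.2]
width: 0.0284
now [0.4897 0.0297 0.1252] yaw 1.487 w 0.0284 F [ 0.8  0.1 -0.2] j7 -0.48 t 24.3
 turn 0.016 then shift cm [-39.37  -2.75 -11.48] | before-turn [-39.64  -2.78 -10.5 ]
time: 25.3
ee_pos: [0.4279, -0.2035, 0.2555]
eef_rot: [0.73, 0.682, 0.009, 0.032]
ft_force: [0.3, 0.6, -0.2]
width: 0.0281
now [ 0.4279 -0.2035  0.2555] yaw 1.502 w 0.0281 F [ 0.3  0.6 -0.2] j7 0.3 t 25.3
 turn 0.031 then shift cm [-15.55   1.07   1.55] | before-turn [-15.52   0.48   2.05]
[ 0.0578 -0.0346 -0.9977]
```

```bash
python3 -m jog '[[-4,0,0,0.02,0.8],[-4,0,0,0.01,0.8],[-4,0.2,0,0,0.8],[-3,0.3,2,0,0.8],[0,0,3,0,0.8],[0,0,3,0,0.8],[0,0,3,0,0.8],[0,0,2.5,0,0.8],[0,0,2,0,0.8],[0,0,2,0,0.8]]'
python3 - <<'E'
from h import *
go(.4231,-.3593,.037,1.471);print(pose()[2][:,2].round(4))
E
```

```text
time: 26.3
ee_pos: [0.4266, -0.3757, 0.0807]
eef_rot: [0.745, 0.666, 0.009, 0.036]
ft_force: [0.3, -0.8, -0.4]
width: 0.0282
now [ 0.4266 -0.3757  0.0807] yaw 1.459 w 0.0282 F [ 0.3 -0.8 -0.4] j7 0.32 t 26.3
 turn -0.012 then shift cm [ 1.6  -0.51  4.37] | before-turn [ 1.74 -0.81  4.27]
[ 0.0611 -0.0412 -0.9973]
```

```bash
python3 -m jog '[[1.7,-0.8,1.5,0,0.8],[0,0,1.3,0,0.8],[0,0,0.8,0,0.8],[0,0,0.5,0,0.8],[0.2,0,0.3,0,0.8],[0,0,0.1,0,0.8],[0,0,0.1,0,0.8],[0,0,0,0,0.8],[0,0,0,0,0.8],[0,0,0,0,0.8]]'
python3 - <<'E'
from h import *
go(.4231,-.3593,.037,1.471)
E
```

```text
time: 27.3
ee_pos: [0.4257, -0.362, 0.0355]
eef_rot: [0.745, 0.666, 0.008, 0.038]
ft_force: [0.1, 0.1, 0.3]
width: 0.0283
now [ 0.4257 -0.362   0.0355] yaw 1.457 w 0.0283 F [0.1 0.1 0.3] j7 0.26 t 27.3
 turn -0.014 then shift cm [ 0.25 -0.29 -0.15] | before-turn [ 0.24 -0.28 -0.18]
```

```bash
python3 -m jog '[[0,0,0,0,0.4],[0,0,0,0,0.4],[0,0,0,0,0.4],[0,0,0,0,0.4],[0,0,-2,0,0.4],[0,0,-3,0,0.4],[0,0,-4,0,0.3],[0,0,-4,0,0.3],[0,0,-4,0,0.3],[0,0,-4,0,0.3]]'
python3 -m jog '[[4,0.5,-3,0,0.3],[4,0.5,-1,0,0.3],[4,0.5,0,0,0.3],[4,0.5,0,0,0.3],[4,0.5,0,0,0.3],[4,0.5,0,0,0.3],[4,0.5,0,0,0.3],[4,0.5,0,0,0.3],[4,0.5,0,0,0.3],[4,0.5,0,0,0.3]]'
python3 -m jog '[[4,0,0,0,0.3],[4,0,0,0,0.3],[4,0,0,0,0.3],[4,0,0,0,0.3],[3,0,0,0,0.3],[0,0,0,0,0.3],[0,0,0,0,0.3],[0,0,0,0,0.3],[0,0,0,0,0.3],[0,0,0,0,0.3]]'
python3 - <<'E'
from h import *
go(.47,.2,.28,1.488);print(pose()[2][:,2].round(4))
import pickle
c=shot('wrist','w4.png'); pickle.dump(c,open('w4.pkl','wb'))
c=shot('top','t2.png'); pickle.dump(c,open('t2.pkl','wb'))
E
```

```text
time: 28.3
ee_pos: [0.4098, -0.3502, 0.2459]
eef_rot: [0.745, 0.666, 0.008, 0.032]
ft_force: [1.4, -1.4, -0.6]
width: 0.0607
time: 29.3
ee_pos: [0.5067, 0.0494, 0.2832]
eef_rot: [0.749, 0.661, 0.008, 0.042]
ft_force: [0.5, -0.0, 0.5]
width: 0.0608
time: 30.3
ee_pos: [0.5303, 0.2485, 0.2739]
eef_rot: [0.748, 0.662, 0.008, 0.042]
ft_force: [-0.2, 1.0, 0.1]
width: 0.061
now [0.5303 0.2485 0.2739] yaw 1.448 w 0.061 F [-0.2  1.   0.1] j7 -0.95 t 30.3
 turn -0.04 then shift cm [-5.33 -5.6  -0.61] | before-turn [-5.58 -5.34 -0.77]
[ 0.0678 -0.0521 -0.9963]
```

View pics/w4.png

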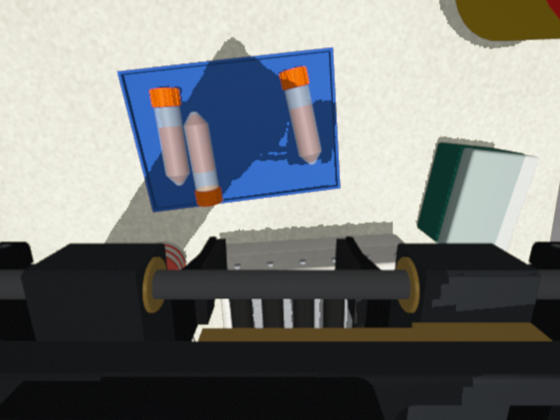

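All three fresh tubes are in view. Near: cap (164,88) to tip (178,184). Knocked: tip (195,113) to cap (209,205). Far: cap (294,69) to tip (312,163).

```bash
python3 - <<'E'
from h import *
import pickle
c=pickle.load(open('w4.pkl','rb'))
for n,a,b in [('near',(165,88),(178.5,184.5)),('mid',(209,204),(194,113)),('far',(293,68),(312,163.5))]:
    W=unproj(c,[a,b],.0175)[:,:2]; d=W[0]-W[1]; print(n,'cap',W[0].round(4),'mid',W.mean(0).round(4),'len',np.linalg.norm(d).round(4),'axis yaw',(np.arctan2(d[1],d[0])%np.pi).round(3))
print('tray',unproj(c,[(119,72),(333,49),(340,187),(155,211)],.012)[:,:2].round(4).tolist())
c=pickle.load(open('t2.pkl','rb'))
a=cv2.imread('pics/t2.png')[160:310,150:470]
cv2.imwrite('pics/t2c.png',cv2.resize(a,None,fx=2.5,fy=2.5,interpolation=cv2.INTER_CUBIC))
go(.5836,.3045,.12,1.687)
E
```

```text
near cap [0.4291 0.3585] mid [0.4242 0.3017] len 0.1141 axis yaw 1.485
mid cap [0.452  0.2141] mid [0.454  0.2708] len 0.1135 axis yaw 1.536
far cap [0.578 0.363] mid [0.5841 0.306 ] len 0.1147 axis yaw 1.677
tray [[0.3808, 0.3816], [0.6274, 0.3784], [0.6256, 0.2113], [0.3803, 0.213]]
now [0.5303 0.2486 0.2739] yaw 1.448 w 0.0607 F [-0.2 -0.6 -0.1] j7 -0.95 t 30.4
 turn -0.239 then shift cm [ 4.93  5.94 15.39] | before-turn [ 6.86  3.48 15.4 ]
```

View pics/t2c.png

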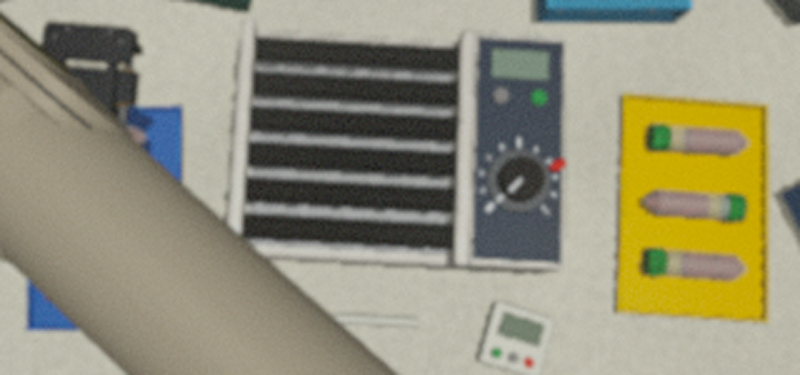

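All three mixed tubes lie flat in the yellow tray. Now the fresh ones, the far one first.

```bash
python3 -m jog '[[3,1.5,0,-0.12,0.3],[3,2,0,-0.11,0.3],[0,2,2,0,0.3],[0,0,3,0,0.3],[0,0,3,0,0.3],[0,0,3,0,0.3],[0,0,2,0,0.3],[0,0,1,0,0.3],[0,0,0,0,0.3],[0,0,0,0,0.3]]' 25
python3 - <<'E'
from h import *
go(.584,.306,.0355,1.677);print(pose()[2][:,2].round(4))
E
```

```text
time: 31.4
ee_pos: [0.605, 0.2971, 0.132]
eef_rot: [0.668, 0.743, 0.004, 0.045]
ft_force: [0.3, 0.2, 0.5]
width: 0.0607
now [0.605  0.2971 0.132 ] yaw 1.676 w 0.0607 F [0.3 0.2 0.5] j7 -0.86 t 31.4
 turn -0.001 then shift cm [ 1.11 -2.    9.65] | before-turn [ 1.69 -2.62  9.42]
[ 0.0715 -0.0541 -0.996 ]
```

```bash
python3 -m jog '[[1.2,-1.5,1,0,0.3],[0.5,-1.1,2,0,0.3],[0,0,2,0,0.3],[0,0,2,0,0.3],[0,0,1.3,0,0.3],[0,0,0.8,0,0.3],[0,0,0.4,0,0.3],[0,0,0.2,0,0.3],[0,0,0,0,0.3],[0,0,0,0,0.3]]'
python3 - <<'E'
from h import *
go(.584,.306,.0355,1.677);print(pose()[2][:,2].round(4))
E
```

```text
time: 32.4
ee_pos: [0.5906, 0.3069, 0.0348]
eef_rot: [0.67, 0.741, 0.009, 0.047]
ft_force: [0.6, -0.0, 0.2]
width: 0.0609
now [0.5906 0.3069 0.0348] yaw 1.67 w 0.0609 F [ 0.6 -0.   0.2] j7 -0.96 t 32.4
 turn -0.007 then shift cm [-0.02 -0.66 -0.07] | before-turn [-0.03 -0.65 -0.12]
[ 0.0811 -0.0497 -0.9955]
```

```bash
python3 -m jog '[[0,-0.7,-0.1,0,0.3],[0,-0.1,0,0,0.3],[0,0,0,0,0.8],[0,0,0,0,0.8],[0,0,0,0,0.8],[0,0,0,0,0.8],[0,0,0,0,0.8],[0,0,-2,0,0.8],[0,0,-4,0,0.8],[0,0,-4,0,0.8]]'
python3 - <<'E'
from h import *
go(.6423,.015,.21,1.488);print(pose()[2][:,2].round(4))
E
```

```text
time: 33.4
ee_pos: [0.5715, 0.3095, 0.1357]
eef_rot: [0.669, 0.741, 0.005, 0.046]
ft_force: [1.2, -0.1, 0.8]
width: 0.0284
now [0.5715 0.3095 0.1357] yaw 1.671 w 0.0284 F [ 1.2 -0.1  0.8] j7 -0.91 t 33.4
 turn 0.183 then shift cm [-28.76   9.49  -7.43] | before-turn [-30.4    4.48  -5.31]
[ 0.0746 -0.0531 -0.9958]
```

```bash
python3 -m jog '[[0,0,-3,0.09,0.8],[0,1,-3,0.09,0.8],[-2,1,-1,0,0.8],[-4,1.3,0,0,0.8],[-4,1.3,0,0,0.8],[-4,1.3,0,0,0.8],[-4,1.3,0,0,0.8],[-4,1.3,0,0,0.8],[-3,1,0,0,0.8],[-2,0.6,0,0,0.8]]'
python3 - <<'E'
from h import *
go(.6423,.015,.125,1.488);print(pose()[2][:,2].round(4))
E
```

```text
time: 34.4
ee_pos: [0.6435, 0.0397, 0.2513]
eef_rot: [0.73, 0.681, 0.019, 0.046]
ft_force: [0.2, 0.1, -0.8]
width: 0.0285
now [0.6435 0.0397 0.2513] yaw 1.5 w 0.0285 F [ 0.2  0.1 -0.8] j7 -0.54 t 34.4
 turn 0.012 then shift cm [-2.47  0.08 12.63] | before-turn [-2.03 -1.15 12.66]
[ 0.0916 -0.0415 -0.9949]
```

```bash
python3 -m jog '[[-2,-1.2,2,0.01,0.8],[0,0,2.5,0,0.8],[0,0,2.5,0,0.8],[0,0,2,0,0.8],[0,0,1.5,0,0.8],[0,0,0.5,0,0.8],[0,0,0,0,0.8],[0,0,0,0,0.8],[0,0,0,0,0.8],[0,0,0,0,0.8]]'
python3 - <<'E'
from h import *
go(.641,.015,.125,1.488);print(pose()[2][:,2].round(4))
E
```

```text
time: 35.4
ee_pos: [0.6431, 0.0123, 0.1507]
eef_rot: [0.735, 0.676, 0.023, 0.051]
ft_force: [-0.8, -0.6, -0.6]
width: 0.0283
now [0.6431 0.0123 0.1507] yaw 1.485 w 0.0283 F [-0.8 -0.6 -0.6] j7 -0.57 t 35.4
 turn -0.003 then shift cm [ 0.25 -0.23  2.57] | before-turn [ 0.33 -0.5   2.52]
[ 0.1029 -0.043  -0.9938]
```

```bash
python3 -m jog '[[0.3,-0.5,0.8,0,0.8],[0,0,0.7,0,0.8],[0,0,0.5,0,0.8],[0,0,0.3,0,0.8],[0,0,0.2,0,0.8],[0,0,0,0,0.8],[0,0,0,0,0.8],[0,0,0,0,0.8],[0,0,0,0,0.8],[0,0,0,0,0.8]]'
python3 - <<'E'
from h import *
go(.641,.015,.125,1.488);print(pose()[2].round(4))
E
```

```text
time: 36.4
ee_pos: [0.6407, 0.0155, 0.1244]
eef_rot: [0.735, 0.676, 0.023, 0.051]
ft_force: [-1.8, -0.0, 1.8]
width: 0.0281
now [0.6407 0.0155 0.1244] yaw 1.485 w 0.0281 F [-1.8 -0.   1.8] j7 -0.6 t 36.4
 turn -0.003 then shift cm [-0.05  0.03 -0.06] | before-turn [-0.05  0.04 -0.05]
[[ 0.0855  0.991   0.1032]
 [ 0.9957 -0.0814 -0.0434]
 [-0.0346  0.1065 -0.9937]]
```

```bash
python3 -m jog '[[0,0,0,0,0.55],[0,0,0,0,0.5],[0,0,0,0,0.45],[0,0,0,0,0.45],[0,0,-1,0,0.4],[0,0,-5,0,0.35],[0,0,-5,0,0.3],[0,0,-5,0,0.3],[0,0,-5,0,0.3],[0,0,0,0,0.3]]'
python3 - <<'E'
from h import *
go(.455,.225,.25,1.536);print(pose()[2].round(4))
E
```

```text
time: 37.4
ee_pos: [0.6175, 0.0255, 0.3389]
eef_rot: [0.734, 0.677, 0.024, 0.05]
ft_force: [0.1, -0.6, -0.4]
width: 0.0608
now [0.6175 0.0255 0.3389] yaw 1.487 w 0.0608 F [ 0.1 -0.6 -0.4] j7 -0.48 t 37.4
 turn -0.049 then shift cm [ 19.37 -16.93   8.89] | before-turn [ 18.8  -18.63   6.35]
[[ 0.0834  0.9912  0.1024]
 [ 0.996  -0.0795 -0.0413]
 [-0.0328  0.1055 -0.9939]]
```

```bash
python3 -m jog '[[3,-3,0,-0.05,0.3],[3,-3.5,0,0,0.3],[3,-3.5,0,0,0.3],[3,-3.5,0,0,0.3],[3,-3,0,0,0.3],[2.5,-1.5,1,0,0.3],[1,0,1.4,0,0.3],[0,0,1.4,0,0.3],[0,0,1.4,0,0.3],[0,0,1.4,0,0.3]]'
python3 - <<'E'
from h import *
go(.451,.226,.036,1.536);print(pose()[2][:,2].round(4))
E
```

```text
time: 38.4
ee_pos: [0.4482, 0.2225, 0.2473]
eef_rot: [0.716, 0.695, 0.025, 0.057]
ft_force: [-0.5, -1.1, -0.1]
width: 0.0611
now [0.4482 0.2225 0.2473] yaw 1.539 w 0.0611 F [-0.5 -1.1 -0.1] j7 -0.79 t 38.4
 turn 0.003 then shift cm [ 0.35  0.27 21.13] | before-turn [ 1.27 -2.17 20.99]
[ 0.1141 -0.0466 -0.9924]
```

```bash
python3 -m jog '[[0.4,-0.7,1.4,0,0.3],[0.4,-0.7,1.4,0,0.3],[0.4,-0.7,1.4,0,0.3],[0,0,1.4,0,0.3],[0,0,1.4,0,0.3],[0,0,1.4,0,0.3],[0,0,1.4,0,0.3],[0,0,1.4,0,0.3],[0,0,1.4,0,0.3],[0,0,1.2,0,0.3]]'
python3 - <<'E'
from h import *
go(.451,.226,.036,1.536);print(pose()[2][:,2].round(4))
E
```

```text
time: 39.4
ee_pos: [0.4384, 0.2269, 0.0924]
eef_rot: [0.717, 0.694, 0.022, 0.054]
ft_force: [0.7, 0.4, 0.1]
width: 0.0608
now [0.4384 0.2269 0.0924] yaw 1.536 w 0.0608 F [0.7 0.4 0.1] j7 -1.05 t 39.4
 turn 0.0 then shift cm [-0.05  1.26  5.64] | before-turn [0.19 0.64 5.74]
[ 0.1065 -0.0465 -0.9932]
```

```bash
python3 -m jog '[[0.2,0.6,0.8,0,0.3],[0,0,0.8,0,0.3],[0,0,0.8,0,0.3],[0,0,0.8,0,0.3],[0,0,0.7,0,0.3],[0,0,0.7,0,0.3],[0,0,0.6,0,0.3],[0,0,0.3,0,0.3],[0,0,0.2,0,0.3],[0,0,0,0,0.3]]'
python3 - <<'E'
from h import *
go(.451,.226,.036,1.536);print(pose()[2][:,2].round(4))
import pickle
c=shot('wrist','w5.png'); pickle.dump(c,open('w5.pkl','wb'))
E
```

```text
time: 40.4
ee_pos: [0.4508, 0.2261, 0.0304]
eef_rot: [0.717, 0.694, 0.022, 0.053]
ft_force: [0.4, -0.0, 0.1]
width: 0.0607
now [0.4508 0.2261 0.0304] yaw 1.536 w 0.0607 F [ 0.4 -0.   0.1] j7 -1.15 t 40.4
 turn -0.0 then shift cm [-0.01  0.02 -0.56] | before-turn [-0.03  0.08 -0.55]
[ 0.105  -0.0463 -0.9934]
```

View pics/w5.png

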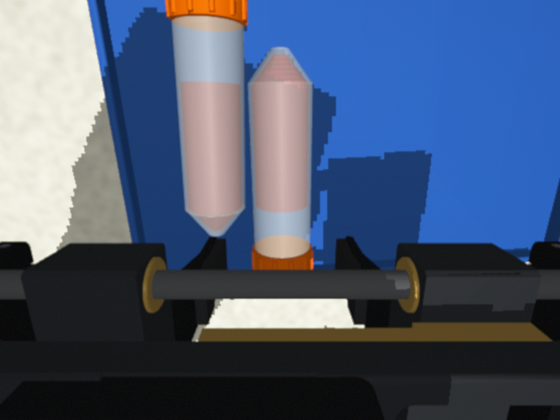

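The jaws straddle the orange cap at (283,258), clear of the neighbour's tip at (216,235). I'll close and slide the tube away.

```bash
python3 -m jog '[[0,0,-0.3,0,0.3],[0,0,0,0,0.8],[0,0,0,0,0.8],[0,0,0,0,0.8],[0,0,0,0,0.8],[0,0,0,0,0.8],[0,0.8,0.08,0,0.8],[0,1,0.1,0,0.8],[0,1,0.1,0,0.8],[0,1,0.1,0,0.8]]' 15
python3 -m jog '[[0,1,0.1,0,0.8],[0,0.5,0,0,0.8],[0,0,0,0,0.8],[0,0,0,0,0.4],[0,0,0,0,0.35],[0,0,0,0,0.3],[0,0,-2,0,0.3],[0,0,-4,0,0.3],[0,0,-4,0,0.3],[0,0,-4,0,0.3]]'
python3 - <<'E'
from h import *
go(.50,.27,.2,1.536);print(pose()[2][:,2].round(4))
E
```

```text
time: 41.45
ee_pos: [0.4912, 0.226, 0.035]
eef_rot: [0.717, 0.695, 0.023, 0.053]
ft_force: [-1.8, 2.5, -0.2]
width: 0.0285
time: 42.45
ee_pos: [0.4912, 0.2284, 0.1733]
eef_rot: [0.718, 0.694, 0.017, 0.052]
ft_force: [1.2, -0.5, 0.8]
width: 0.0605
now [0.4912 0.2284 0.1733] yaw 1.536 w 0.0605 F [ 1.2 -0.5  0.8] j7 -0.93 t 42.5
 turn -0.0 then shift cm [ 4.19  0.74 -2.67] | before-turn [ 4.06  1.01 -2.78]
[ 0.0969 -0.0506 -0.994 ]
```

```bash
python3 -m jog '[[-2,0,-3,0,0.3],[-2,0,-3,0,0.3],[-1,0,-2,0,0.3],[0,0,0,0,0.3],[0,0,0,0,0.3],[0,0,0,0,0.3],[0,0,0,0,0.3],[0,0,0,0,0.3],[0,0,0,0,0.3],[0,0,0,0,0.3]]'
python3 - <<'E'
from h import *
import pickle
c=shot('wrist','w6.png'); pickle.dump(c,open('w6.pkl','wb'))
go(.5,.27,.2)
E
```

```text
time: 43.45
ee_pos: [0.4795, 0.1835, 0.2592]
eef_rot: [0.716, 0.696, 0.017, 0.054]
ft_force: [0.9, -0.1, 0.4]
width: 0.0612
now [0.4794 0.1835 0.2592] yaw 1.541 w 0.0607 F [ 0.1 -0.1  0.8] j7 -0.71 t 43.5
 turn 0.0 then shift cm [8.71 1.79 5.92] | before-turn [9.   1.23 5.62]
```

View pics/w6.png

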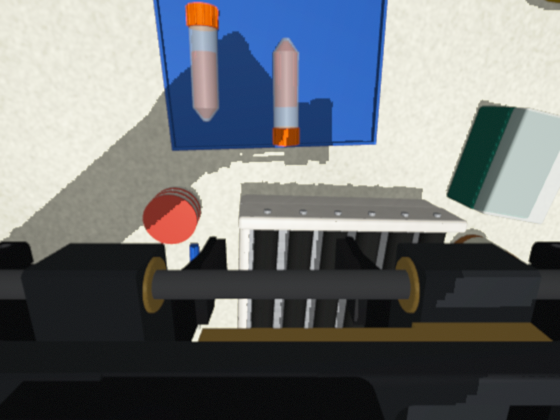

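The tubes are well apart now. Knocked tube: tip (286,39) to cap (286,146). Near: cap (202,3) to tip (207,121).

```bash
python3 - <<'E'
from h import *
import pickle
c=pickle.load(open('w6.pkl','rb'))
for n,a,b in [('near',(202,4),(207,122)),('mid',(286,146),(286,39))]:
    W=unproj(c,[a,b],.0175)[:,:2]; d=W[0]-W[1]; print(n,'cap',W[0].round(4),'mid',W.mean(0).round(4),'len',np.linalg.norm(d).round(4),'axis yaw',(np.arctan2(d[1],d[0])%np.pi).round(3))
go(.492,.27,.037,1.55)
E
```

```text
near cap [0.4278 0.3604] mid [0.4246 0.3019] len 0.1172 axis yaw 1.516
mid cap [0.5118 0.2127] mid [0.5128 0.2701] len 0.1149 axis yaw 1.552
now [0.4794 0.1835 0.2592] yaw 1.541 w 0.0607 F [ 0.1 -0.1  0.8] j7 -0.71 t 43.5
 turn -0.009 then shift cm [ 8.67  1.08 22.22] | before-turn [ 9.81 -1.21 21.74]
```

```bash
python3 -m jog '[[2,0.2,1.4,-0.01,0.3],[2,0.2,1.4,0,0.3],[2,0.2,1.4,0,0.3],[2,0.2,1.4,0,0.3],[1.5,0,1.4,0,0.3],[0.5,0,1.4,0,0.3],[0,0,1.4,0,0.3],[0,0,1.4,0,0.3],[0,0,1.4,0,0.3],[0,0,1.4,0,0.3]]' 25
python3 - <<'E'
from h import *
go(.511,.27,.036,1.552);print(pose()[2][:,2].round(4))
E
```

```text
time: 44.5
ee_pos: [0.5078, 0.2754, 0.1086]
eef_rot: [0.714, 0.697, 0.017, 0.055]
ft_force: [-0.1, 0.0, -0.1]
width: 0.0611
now [0.5078 0.2754 0.1086] yaw 1.544 w 0.0611 F [-0.1  0.  -0.1] j7 -1.09 t 44.5
 turn -0.008 then shift cm [-0.54  0.33  7.26] | before-turn [-0.15 -0.42  7.28]
[ 0.1015 -0.0554 -0.9933]
```

```bash
python3 -m jog '[[-0.2,-0.4,1.2,0,0.3],[0,0,1.2,0,0.3],[0,0,1.2,0,0.3],[0,0,1.2,0,0.3],[0,0,0.8,0,0.3],[0,0,0.7,0,0.3],[0,0,0.4,0,0.3],[0,0,0.2,0,0.3],[0,0,0,0,0.3],[0,0,0,0,0.3]]'
python3 - <<'E'
from h import *
go(.511,.27,.036,1.552);print(pose()[2][:,2].round(4))
E
```

```text
time: 45.5
ee_pos: [0.5114, 0.2675, 0.0326]
eef_rot: [0.715, 0.697, 0.016, 0.055]
ft_force: [0.5, 0.4, 0.1]
width: 0.0607
now [0.5114 0.2675 0.0326] yaw 1.542 w 0.0607 F [0.5 0.4 0.1] j7 -1.16 t 45.5
 turn -0.01 then shift cm [ 0.25 -0.05 -0.34] | before-turn [ 0.23 -0.02 -0.36]
[ 0.1006 -0.0564 -0.9933]
```

```bash
python3 -m jog '[[0.2,0,-0.35,0,0.3],[0,0,0,0,0.8],[0,0,0,0,0.8],[0,0,0,0,0.8],[0,0,0,0,0.8],[0,0,0,0,0.8],[0,0,0,0,0.8],[0,0,-2,0,0.8],[0,0,-4,0,0.8],[0,0,-5,0,0.8]]'
python3 -m jog '[[0,0,-5,0.02,0.8],[0,0,-4,0.02,0.8],[-2,0.3,0,0.02,0.8],[-2.5,0.3,0,0,0.8],[-2.5,0.3,0,0,0.8],[-2.5,0.3,0,0,0.8],[-2.5,0.3,0,0,0.8],[-2.5,0.3,0,0,0.8],[-2.5,0.3,0,0,0.8],[-2.5,0.3,0,0,0.8]]'
python3 - <<'E'
from h import *
go(.5645,.0212,.126,1.488);print(pose()[2][:,2].round(4))
E
```

```text
time: 46.5
ee_pos: [0.4972, 0.2744, 0.1459]
eef_rot: [0.715, 0.697, 0.012, 0.054]
ft_force: [2.1, -0.8, 0.2]
width: 0.0284
time: 47.5
ee_pos: [0.4907, 0.0902, 0.2682]
eef_rot: [0.729, 0.682, 0.019, 0.056]
ft_force: [0.8, 0.2, -1.8]
width: 0.0284
now [0.4907 0.0902 0.2682] yaw 1.501 w 0.0284 F [ 0.8  0.2 -1.8] j7 -0.46 t 47.5
 turn 0.013 then shift cm [-6.26  7.92 14.22] | before-turn [-5.66  6.22 15.27]
[ 0.1046 -0.0562 -0.9929]
```

```bash
python3 -m jog '[[-1.5,1.5,0,0.01,0.8],[-1.5,1.5,0.5,0,0.8],[-1.5,1.5,1.4,0,0.8],[-1,1.5,1.4,0,0.8],[0,0.5,1.4,0,0.8],[0,0,1.4,0,0.8],[0,0,1.4,0,0.8],[0,0,1.4,0,0.8],[0,0,1.4,0,0.8],[0,0,1,0,0.8]]'
python3 - <<'E'
from h import *
go(.5645,.0212,.126,1.488);print(pose()[2][:,2].round(4))
E
```

```text
time: 48.5
ee_pos: [0.5633, 0.0202, 0.17]
eef_rot: [0.732, 0.678, 0.018, 0.062]
ft_force: [-0.2, 0.1, -0.8]
width: 0.0282
now [0.5633 0.0202 0.17  ] yaw 1.49 w 0.0282 F [-0.2  0.1 -0.8] j7 -0.57 t 48.5
 turn 0.002 then shift cm [0.11 0.11 4.4 ] | before-turn [ 0.37 -0.4   4.37]
[ 0.1106 -0.0668 -0.9916]
```

```bash
python3 -m jog '[[0.4,-0.4,1.2,0,0.8],[0,0,1,0,0.8],[0,0,0.8,0,0.8],[0,0,0.6,0,0.8],[0,0,0.4,0,0.8],[0,0,0.2,0,0.8],[0,0,0.1,0,0.8],[0,0,0,0,0.8],[0,0,0,0,0.8],[0,0,0,0,0.8]]'
python3 - <<'E'
from h import *
go(.5645,.0212,.126,1.488);print(pose()[2].round(4))
E
```

```text
time: 49.5
ee_pos: [0.5646, 0.0227, 0.1252]
eef_rot: [0.733, 0.677, 0.017, 0.063]
ft_force: [-1.6, 0.0, -0.2]
width: 0.0286
now [0.5646 0.0227 0.1252] yaw 1.489 w 0.0286 F [-1.6  0.  -0.2] j7 -0.63 t 49.5
 turn 0.001 then shift cm [-0.15 -0.   -0.08] | before-turn [-0.16  0.01 -0.07]
[[ 0.0817  0.9905  0.1103]
 [ 0.9949 -0.0745 -0.0681]
 [-0.0593  0.1153 -0.9916]]
```

```bash
python3 -m jog '[[0,0,0,0,0.55],[0,0,0,0,0.5],[0,0,0,0,0.45],[0,0,0,0,0.45],[0,0,-1,0,0.4],[0,0,-4,0,0.35],[0,0,-5,0,0.3],[0,0,-4,0,0.3],[0,0,0,0,0.3],[0,0,0,0,0.3]]'
python3 - <<'E'
from h import *
go(.4235,.303,.2,1.5)
E
python3 -m jog '[[2,-1.2,0,0,0.3],[2.5,-1.2,0,0,0.3],[2.5,-1.2,0,0,0.3],[2.5,-1.2,0,0,0.3],[2.5,-1.2,0,0,0.3],[2.5,-1.2,0,0,0.3],[2.5,-1.2,0,0,0.3],[2.5,-1.2,0,0,0.3],[2.5,-1.2,0,0,0.3],[2.5,-1.2,0,0,0.3]]'
python3 - <<'E'
from h import *
go(.4225,.303,.036,1.5);print(pose()[2][:,2].round(4))
E
```

```text
time: 50.5
ee_pos: [0.5485, 0.0338, 0.2715]
eef_rot: [0.732, 0.678, 0.018, 0.063]
ft_force: [0.2, -0.2, -1.3]
width: 0.0608
now [0.5485 0.0338 0.2715] yaw 1.491 w 0.0608 F [ 0.2 -0.2 -1.3] j7 -0.48 t 50.5
 turn -0.009 then shift cm [ 25.97 -14.37   7.15] | before-turn [ 26.22 -15.16   3.89]
time: 51.5
ee_pos: [0.4451, 0.2888, 0.2351]
eef_rot: [0.735, 0.675, 0.014, 0.061]
ft_force: [0.2, 0.1, 0.6]
width: 0.0613
now [0.4451 0.2888 0.2351] yaw 1.483 w 0.0613 F [0.2 0.1 0.6] j7 -1.09 t 51.5
 turn -0.017 then shift cm [ 1.26 -2.36 19.91] | before-turn [ 2.46 -4.51 19.42]
[ 0.1029 -0.0716 -0.9921]
```

```bash
python3 -m jog '[[0.8,-1.5,1.4,-0.02,0.4],[0.8,-1.5,1.4,0,0.44],[0.8,-1.5,1.4,0,0.44],[0,0,1.4,0,0.44],[0,0,1.4,0,0.44],[0,0,1.4,0,0.44],[0,0,1.4,0,0.44],[0,0,1.4,0,0.44],[0,0,1.4,0,0.44],[0,0,1.4,0,0.44]]'
python3 - <<'E'
from h import *
go(.4225,.303,.037,1.5);print(pose()[2][:,2].round(4))
E
```

```text
time: 52.5
ee_pos: [0.4141, 0.3078, 0.0776]
eef_rot: [0.726, 0.685, 0.011, 0.06]
ft_force: [1.4, 0.2, 0.3]
width: 0.0486
now [0.4141 0.3078 0.0776] yaw 1.509 w 0.0486 F [1.4 0.2 0.3] j7 -1.31 t 52.5
 turn 0.009 then shift cm [-0.42  0.87  4.06] | before-turn [-0.16  0.45  4.15]
[ 0.0983 -0.0708 -0.9926]
```

```bash
python3 -m jog '[[-0.2,0.4,0.5,0,0.44],[0,0,0.7,0,0.44],[0,0,0.7,0,0.44],[0,0,0.7,0,0.44],[0,0,0.5,0,0.44],[0,0,0.4,0,0.44],[0,0,0.2,0,0.44],[0,0,0.1,0,0.44],[0,0,0,0,0.44],[0,0,0,0,0.44]]'
python3 - <<'E'
from h import *
go(.4225,.303,.037,1.5);print(pose()[2][:,2].round(4))
E
```

```text
time: 53.5
ee_pos: [0.4225, 0.3025, 0.0364]
eef_rot: [0.726, 0.685, 0.011, 0.059]
ft_force: [0.9, 0.2, -0.4]
width: 0.0486
now [0.4225 0.3025 0.0364] yaw 1.509 w 0.0486 F [ 0.9  0.2 -0.4] j7 -1.35 t 53.5
 turn 0.009 then shift cm [ 0.05 -0.01 -0.06] | before-turn [ 0.04  0.   -0.06]
[ 0.0978 -0.0707 -0.9927]
```

```bash
python3 -m jog '[[0,0,0,0,0.8],[0,0,0,0,0.8],[0,0,0,0,0.8],[0,0,0,0,0.8],[0,0,0,0,0.8],[0,0,0,0,0.8],[0,0.2,-2,0,0.8],[0,0.4,-4,0,0.8],[0,0.5,-5,0,0.8],[0,0.5,-5,0,0.8]]'
python3 -m jog '[[0,0,-4,0,0.8],[-2,0.5,-1,0.01,0.8],[-2.5,0.5,0,0.01,0.8],[-2.5,0.5,0,0,0.8],[-2.5,0.5,0,0,0.8],[-2.5,0.5,0,0,0.8],[-2.5,0.5,0,0,0.8],[-2.5,0.5,0,0,0.8],[-2.5,0.5,0,0,0.8],[-2.5,0.5,0,0,0.8]]'
python3 - <<'E'
from h import *
go(.489,.0275,.126,1.488);print(pose()[2][:,2].round(4))
E
```

```text
time: 54.5
ee_pos: [0.42, 0.3103, 0.1956]
eef_rot: [0.726, 0.686, 0.005, 0.058]
ft_force: [1.3, 1.4, -0.6]
width: 0.0283
time: 55.5
ee_pos: [0.4437, 0.0917, 0.2732]
eef_rot: [0.729, 0.681, 0.011, 0.06]
ft_force: [-0.3, 0.0, -1.6]
width: 0.0283
now [0.4437 0.0917 0.2732] yaw 1.499 w 0.0283 F [-0.3  0.  -1.6] j7 -0.29 t 55.5
 turn 0.011 then shift cm [-6.03  5.04 14.72] | before-turn [-5.09  3.41 15.52]
[ 0.0975 -0.073  -0.9926]
```

```bash
python3 -m jog '[[-1.5,1,0,0.01,0.8],[-1.5,1,0.5,0,0.8],[-1.5,1,1.4,0,0.8],[-0.5,0.6,1.4,0,0.8],[0,0,1.4,0,0.8],[0,0,1.4,0,0.8],[0,0,1.4,0,0.8],[0,0,1.4,0,0.8],[0,0,1.4,0,0.8],[0,0,1,0,0.8]]'
python3 - <<'E'
from h import *
go(.489,.0275,.126,1.488);print(pose()[2][:,2].round(4))
E
```

```text
time: 56.5
ee_pos: [0.494, 0.0282, 0.1654]
eef_rot: [0.735, 0.675, 0.014, 0.061]
ft_force: [0.4, 0.3, 0.6]
width: 0.0287
now [0.494  0.0282 0.1654] yaw 1.481 w 0.0287 F [0.4 0.3 0.6] j7 -0.47 t 56.5
 turn -0.007 then shift cm [-0.11 -0.49  3.94] | before-turn [ 0.13 -0.92  3.87]
[ 0.1034 -0.0708 -0.9921]
```

```bash
python3 -m jog '[[0.1,-0.9,1,0,0.8],[0,0,0.9,0,0.8],[0,0,0.7,0,0.8],[0,0,0.5,0,0.8],[0,0,0.4,0,0.8],[0,0,0.2,0,0.8],[0,0,0,0,0.8],[0,0,0,0,0.8],[0,0,0,0,0.8],[0,0,0,0,0.8]]'
python3 - <<'E'
from h import *
go(.489,.0275,.126,1.488);print(pose()[2].round(4))
E
```

```text
time: 57.5
ee_pos: [0.4912, 0.0287, 0.1258]
eef_rot: [0.735, 0.675, 0.015, 0.06]
ft_force: [-1.2, -0.2, -0.2]
width: 0.0282
now [0.4912 0.0287 0.1258] yaw 1.481 w 0.0282 F [-1.2 -0.2 -0.2] j7 -0.54 t 57.5
 turn -0.007 then shift cm [-0.14 -0.21 -0.02] | before-turn [-0.14 -0.2  -0.04]
[[ 0.0892  0.9907  0.1032]
 [ 0.9942 -0.0824 -0.0685]
 [-0.0594  0.1087 -0.9923]]
```

```bash
python3 -m jog '[[0,-0.2,0,0,0.8],[0,0,0,0,0.55],[0,0,0,0,0.5],[0,0,0,0,0.45],[0,0,0,0,0.45],[0,0,-1,0,0.4],[0,0,-4,0,0.35],[0,0,-5,0,0.3],[0,0,-4,0,0.3],[0,0,0,0,0.3]]'
python3 -m jog '[[-3,0,0,-0.14,0.25],[-3,0,0,-0.14,0.25],[-3,0,0,-0.14,0.25],[-3,0,0,-0.14,0.25],[-3,0,0,-0.14,0.25],[-2,0,0,-0.14,0.25],[-2,0,0,-0.14,0.25],[-2,0,0,-0.14,0.25],[-1,0,0,-0.14,0.25],[0,0,0,-0.1,0.25]]'
python3 - <<'E'
from h import *
go(.5173,-.1493,.132,2.9);print(pose()[2][:,2].round(4))
import pickle
c=shot('top','t3.png'); pickle.dump(c,open('t3.pkl','wb'))
a=cv2.imread('pics/t3.png')[160:310,150:470]
cv2.imwrite('pics/t3c.png',cv2.resize(a,None,fx=2.5,fy=2.5,interpolation=cv2.INTER_CUBIC))
E
```

```text
time: 58.5
ee_pos: [0.4739, 0.041, 0.2711]
eef_rot: [0.734, 0.676, 0.016, 0.059]
ft_force: [0.6, -0.3, -0.6]
width: 0.0605
time: 59.5
ee_pos: [0.5558, -0.1533, 0.298]
eef_rot: [0.121, 0.991, -0.028, 0.058]
ft_force: [-0.2, -0.6, -0.1]
width: 0.0654
now [ 0.5558 -0.1533  0.298 ] yaw 2.901 w 0.0654 F [-0.2 -0.6 -0.1] j7 1.33 t 59.5
 turn 0.001 then shift cm [ 3.84 -0.53 16.6 ] | before-turn [ 5.83  0.15 16.02]
[ 0.1081 -0.0695 -0.9917]
```

View pics/t3c.png

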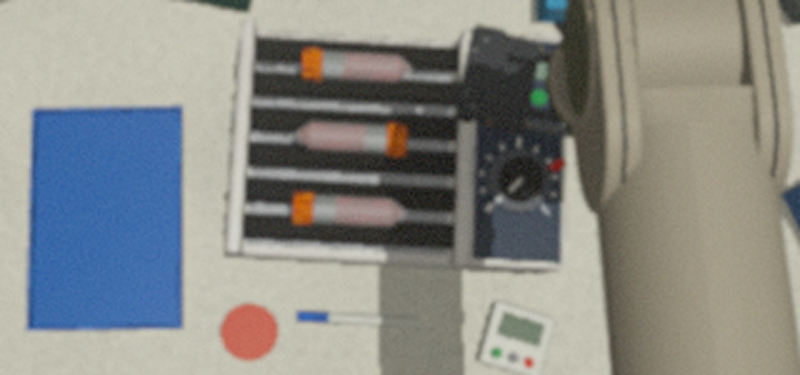

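All three fresh tubes lie straight in separate grooves, at (356,66), (352,137) and (349,210), and the blue tray is empty. Now the dial.

```bash
python3 -m jog '[[1.5,0,1.2,0,0.25],[1.5,0,1.4,0,0.25],[1.5,0,1.4,0,0.25],[1.3,0,1.4,0,0.25],[0,0,1.4,0,0.25],[0,0,1.4,0,0.25],[0,0,1.4,0,0.25],[0,0,1.4,0,0.25],[0,0,1.2,0,0.25],[0,0,0,0,0.25]]' 12
python3 - <<'E'
from h import *
go(.5155,-.148,.132,2.85);print(pose()[2][:,2].round(4))
E
```

```text
time: 60.55
ee_pos: [0.5131, -0.146, 0.1638]
eef_rot: [0.124, 0.99, -0.026, 0.059]
ft_force: [0.2, 0.2, -0.2]
width: 0.0651
now [ 0.5131 -0.146   0.1638] yaw 2.896 w 0.0651 F [ 0.2  0.2 -0.2] j7 1.29 t 60.5
 turn 0.046 then shift cm [-0.28 -0.12  3.18] | before-turn [ 0.12 -0.01  3.2 ]
[ 0.1101 -0.0669 -0.9917]
```

```bash
python3 -m jog '[[0.1,0,1,0,0.25],[0,0,1,0,0.25],[0,0,0.7,0,0.25],[0,0,0.4,0,0.25],[0,0,0.1,0,0.25],[0,0,0,0,0.25],[0,0,0,0,0.25],[0,0,0,0,0.25],[0,0,0,0,0.25],[0,0,0,0,0.25]]' 12
python3 - <<'E'
from h import *
go(.5155,-.148,.132,2.85);print(pose()[2][:,2].round(4))
E
```

```text
time: 61.55
ee_pos: [0.5174, -0.1481, 0.1308]
eef_rot: [0.124, 0.99, -0.027, 0.06]
ft_force: [-0.2, -0.2, 0.2]
width: 0.0652
now [ 0.5174 -0.1481  0.1308] yaw 2.896 w 0.0652 F [-0.2 -0.2  0.2] j7 1.24 t 61.5
 turn 0.046 then shift cm [ 0.18 -0.05 -0.12] | before-turn [ 0.17 -0.04 -0.14]
[ 0.1125 -0.0674 -0.9914]
```

```bash
python3 -m jog '[[0.1,0,-0.1,0,0.25],[0,0,0,0,0.6],[0,0,0,0,0.6],[0,0,0,0,0.6],[0,0,0,0,0.6],[0,0,0,0,0.6],[0,0,0,0.07,0.6],[0,0,0,0.14,0.6],[0,0,0,0.14,0.6],[0,0,0,0.14,0.6]]' 12
python3 - <<'E'
from h import *
go(.5155,-.148,.132,-.604);print(pose()[2][:,2].round(4))
E
python3 -m jog '[[0,0,0,0.14,0.6],[0,0,0,0.14,0.6],[0,0,0,0.14,0.6],[0,0,0,0.14,0.6],[0,0,0,0.14,0.6],[0,0,0,0.14,0.6],[0,0,0,0.14,0.6],[0,0,0,0.14,0.6],[0,0,0,0.14,0.6],[0,0,0,0.14,0.6]]'
python3 - <<'E'
from h import *
go(.5155,-.148,.132,-.604);print(pose()[2][:,2].round(4))
E
```

```text
time: 62.55
ee_pos: [0.5157, -0.1496, 0.132]
eef_rot: [0.367, 0.928, -0.012, 0.065]
ft_force: [0.3, -0.7, -0.7]
width: 0.0437
now [ 0.5157 -0.1496  0.132 ] yaw 2.386 w 0.0437 F [ 0.3 -0.7 -0.7] j7 0.77 t 62.5
 turn 2.99 then shift cm [-0.11 -0.12  0.  ] | before-turn [ 0.12  0.1  -0.01]
[ 0.1116 -0.0698 -0.9913]
time: 63.55
ee_pos: [0.5148, -0.1494, 0.1319]
eef_rot: [0.892, 0.448, 0.033, 0.056]
ft_force: [-0.0, -0.6, 1.9]
width: 0.045
now [ 0.5148 -0.1494  0.1319] yaw 0.932 w 0.045 F [-0.  -0.6  1.9] j7 -0.64 t 63.5
 turn 1.536 then shift cm [-0.02 -0.16 -0.01] | before-turn [ 0.16 -0.03 -0.02]
[ 0.1084 -0.0711 -0.9916]
```

```bash
python3 -m jog '[[0,0,0,0.14,0.6],[0,0,0,0.14,0.6],[0,0,0,0.14,0.6],[0,0,0,0.14,0.6],[0,0,0,0.14,0.6],[0,0,0,0.14,0.6],[0,0,0,0.14,0.6],[0,0,0,0.14,0.6],[0,0,0,0.14,0.6],[0,0,0,0,0.6]]'
python3 - <<'E'
from h import *
go(.5155,-.148,.132,-.604);print(pose()[2][:,2].round(4))
import pickle
c=shot('top','t4.png'); pickle.dump(c,open('t4.pkl','wb'))
c=shot('wrist','w7.png'); pickle.dump(c,open('w7.pkl','wb'))
E
```

```text
time: 64.55
ee_pos: [0.515, -0.1489, 0.132]
eef_rot: [0.98, -0.19, 0.06, 0.025]
ft_force: [-0.2, -0.2, 1.2]
width: 0.0438
now [ 0.515  -0.1489  0.132 ] yaw -0.381 w 0.0438 F [-0.2 -0.2  1.2] j7 -1.92 t 64.5
 turn 0.223 then shift cm [-0.01 -0.1   0.  ] | before-turn [ 0.01 -0.1  -0.  ]
[ 0.1082 -0.072  -0.9915]
```

```bash
python3 -m jog '[[0,0,0,0.1,0.6],[0,0,0,0.07,0.6],[0,0,0,0.03,0.6],[0,0,0,0.02,0.6],[0,0,0,0,0.6],[0,0,0,0,0.6],[0,0,0,0,0.25],[0,0,0,0,0.25],[0,0,0,0,0.25],[0,0,0,0,0.25]]'
python3 - <<'E'
from h import *
go(.5155,-.148,.132,-.604)
E
python3 -m jog '[[0,0,-3,0,0.25],[0,0,-4,0,0.25],[-3,1,-3,0,0.25],[0,2,0,0,0.25],[0,0,0,0,0.25],[0,0,0,0,0.25],[0,0,0,0,0.25],[0,0,0,0,0.25],[0,0,0,0,0.25],[0,0,0,0,0.25]]'
python3 - <<'E'
from h import *
go(.5173,-.1493,.132)
import pickle
c=shot('wrist','w8.png'); pickle.dump(c,open('w8.pkl','wb'))
p=proj(c,[.5173,-.1493,.11])[0];print(p)
x,y=max(0,int(p[0])-70),max(0,int(p[1])-60);print(x,y)
a=cv2.imread('pics/w8.png')[y:y+120,x:x+140]
cv2.imwrite('pics/w8c.png',cv2.resize(a,None,fx=5,fy=5,interpolation=cv2.INTER_CUBIC))
E
```

```text
time: 65.65
ee_pos: [0.5151, -0.1481, 0.1316]
eef_rot: [0.956, -0.286, 0.062, 0.018]
ft_force: [0.9, -0.3, -0.1]
width: 0.063
now [ 0.5151 -0.1481  0.1316] yaw -0.581 w 0.063 F [ 0.9 -0.3 -0.1] j7 -2.11 t 65.7
 turn 0.023 then shift cm [ 0.03 -0.04 -0.04] | before-turn [ 0.03 -0.04 -0.04]
time: 66.65
ee_pos: [0.4621, -0.1472, 0.229]
eef_rot: [0.957, -0.284, 0.061, 0.017]
ft_force: [-0.2, 0.1, -0.5]
width: 0.0652
now [ 0.4621 -0.1472  0.229 ] yaw -0.577 w 0.0652 F [-0.2  0.1 -0.5] j7 -1.96 t 66.7
 turn 0.0 then shift cm [ 4.74 -2.84  9.7 ] | before-turn [ 3.48 -2.82 10.22]
[248.55819877 168.94972681]
178 108
```

View pics/w8c.png

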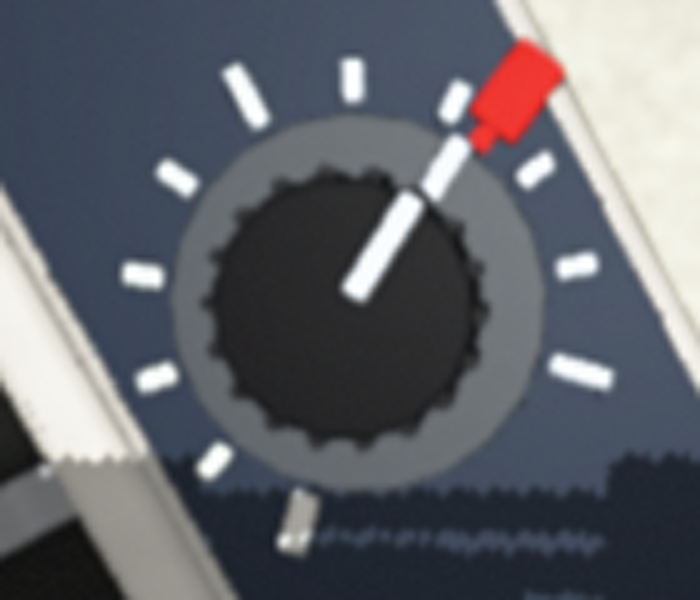

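The pointer tip at (457,140) sits slightly short of the tab nose at (478,142). I'll measure the difference.

```bash
python3 - <<'E'
from h import *
import pickle
c=pickle.load(open('w8.pkl','rb'))
f=lambda p,z: unproj(c,np.array(p)/5+[178,108]-.4,z)[:,:2]
m=f([(298,523),(214,461),(157,377),(143,275),(177,177),(246,96),(352,80),(455,101),(536,169),(577,266),(581,371)],.0985)
A=np.c_[2*m,np.ones(11)];s=np.linalg.lstsq(A,(m**2).sum(1),rcond=None)[0];ctr=s[:2]
a=np.unwrap(-np.arctan2(*(m-ctr).T[::-1]));off=np.mean(a-np.arange(11)*.4712);print(ctr,(a-np.arange(11)*.4712-off).round(3))
v=lambda q:[(((-np.arctan2(p[1]-ctr[1],p[0]-ctr[0])-off)%(2*np.pi)).round(3),np.linalg.norm(p-ctr).round(4)) for p in q]
print('tab',v(f([(480,143),(518,93),(544,55)],.0995))); print('ptr',v(f([(429,193),(460,144)],.1027)))
q=f([(356,295),(412,198)],.1265);d=q[1]-q[0];print('knob line',((-np.arctan2(d[1],d[0])-off)%(2*np.pi)).round(3))
E
```

```text
[ 0.51689842 -0.14923197] [ 0.012  0.014  0.011  0.009  0.007 -0.003 -0.01  -0.012 -0.012 -0.008
 -0.008]
tab [(np.float64(3.486), np.float64(0.0351)), (np.float64(3.492), np.float64(0.0458)), (np.float64(3.487), np.float64(0.0536))]
ptr [(np.float64(3.404), np.float64(0.0231)), (np.float64(3.411), np.float64(0.0329))]
knob line 3.387
```

```bash
python3 -m jog '[[0,-2.8,0,0,0.25],[3.4,0,1,0,0.25],[0,0,1.4,0,0.25],[0,0,1.4,0,0.25],[0,0,1.4,0,0.25],[0,0,1.4,0,0.25],[0,0,1.2,0,0.25],[0,0,1,0,0.25],[0,0,0,0,0.25],[0,0,0,0,0.25]]'
python3 - <<'E'
from h import *
go(.5155,-.148,.132)
E
```

```text
time: 67.7
ee_pos: [0.5157, -0.1476, 0.1392]
eef_rot: [0.957, -0.284, 0.06, 0.017]
ft_force: [-0.1, -0.1, 0.4]
width: 0.0652
now [ 0.5157 -0.1476  0.1392] yaw -0.577 w 0.0652 F [-0.1 -0.1  0.4] j7 -2.1 t 67.7
 turn 0.0 then shift cm [0.   0.04 0.72] | before-turn [-0.09  0.04  0.72]
```

```bash
python3 -m jog '[[-0.1,0,0.5,0,0.25],[0,0,0.2,0,0.25],[0,0,0,0,0.6],[0,0,0,0,0.6],[0,0,0,0,0.6],[0,0,0,0,0.6],[0,0,0,0,0.6],[0,0,0,0,0.6],[0,0,0,0,0.6],[0,0,0,0,0.6]]' 12
python3 - <<'E'
from h import *
go(.5155,-.148,.132)
E
python3 -m jog '[[0,0,0,0.04,0.6],[0,0,0,0.03,0.6],[0,0,0,0.015,0.6],[0,0,0,0,0.6],[0,0,0,0,0.6],[0,0,0,0,0.6],[0,0,0,0,0.6],[0,0,0,0,0.6],[0,0,0,0,0.6],[0,0,0,0,0.6]]'
python3 - <<'E'
from h import *
go(.5155,-.148,.132)
E
```

```text
time: 68.7
ee_pos: [0.5157, -0.1492, 0.1335]
eef_rot: [0.957, -0.285, 0.061, 0.018]
ft_force: [-1.2, -0.8, 0.2]
width: 0.0435
now [ 0.5157 -0.1492  0.1335] yaw -0.578 w 0.0435 F [-1.2 -0.8  0.2] j7 -2.11 t 68.7
 turn 0.0 then shift cm [-0.08 -0.09  0.15] | before-turn [-0.1  -0.09  0.14]
time: 69.7
ee_pos: [0.5156, -0.1493, 0.1335]
eef_rot: [0.943, -0.326, 0.061, 0.016]
ft_force: [-0.5, -0.7, -0.4]
width: 0.044
now [ 0.5156 -0.1493  0.1335] yaw -0.665 w 0.044 F [-0.5 -0.7 -0.4] j7 -2.2 t 69.7
 turn 0.0 then shift cm [-0.09 -0.09  0.15] | before-turn [-0.1  -0.09  0.14]
```

```bash
python3 -m jog '[[0,0,0,0,0.25],[0,0,0,0,0.25],[0,0,0,0,0.25],[0,0,0,0,0.25],[0,0,-3,0,0.25],[0,0,-4,0,0.25],[-3,1,-3,0,0.25],[0,2,0,0,0.25],[0,0,0,0,0.25],[0,0,0,0,0.25]]'
cat > m.py <<'E'
from h import *
import pickle,sys
def meas(c,ctr):
    px=np.asarray(c['pixels']).astype(np.float32); th=np.arange(-1.9,-.5,.005); out=[]
    def samp(rad,z):
        uv=proj(c,np.c_[ctr[0]+rad*np.cos(th),ctr[1]+rad*np.sin(th),0*th+z]).astype(np.float32)
        return cv2.remap(px,uv[:,:1],uv[:,1:],cv2.INTER_LINEAR)[:,0]
    for rad in(.026,.028,.030): s=samp(rad,.1027); w=np.clip(s.min(1)-170,0,None); out.append((th*w).sum()/w.sum())
    for rad in(.043,.046,.049,.052): s=samp(rad,.0995); w=np.clip(s[:,0]-s[:,1]-80,0,None); out.append((th*w).sum()/w.sum())
    return (2.356-.0825-np.array(out)).round(3)
print('before',meas(pickle.load(open('w8.pkl','rb')),(.5169,-.1492)))
c=shot('wrist','w9.png');print('after',meas(c,(.5169,-.1492)))
go(.5155,-.148,.132)
p=proj(c,[.5173,-.1493,.11])[0];x,y=max(0,int(p[0])-70),max(0,int(p[1])-60);print(x,y)
a=cv2.imread('pics/w9.png')[y:y+120,x:x+140]
cv2.imwrite('pics/w9c.png',cv2.resize(a,None,fx=5,fy=5,interpolation=cv2.INTER_CUBIC))
E
python3 m.py
```

```text
time: 70.7
ee_pos: [0.4625, -0.1459, 0.233]
eef_rot: [0.944, -0.325, 0.062, 0.015]
ft_force: [-0.0, 0.2, 0.8]
width: 0.0654
before [3.404 3.403 3.407 3.485 3.486 3.482 3.486]
after [3.492 3.489 3.493 3.484 3.485 3.482 3.485]
now [ 0.4624 -0.1461  0.2327] yaw -0.664 w 0.0658 F [-0.6  0.7  0.5] j7 -2.05 t 70.8
 turn 0.0 then shift cm [ 4.3  -3.12 10.07] | before-turn [ 2.99 -3.   10.57]
177 111
```

Pointer at 3.49, tab at 3.485. I'll retreat and take one final combined picture.

```bash
python3 -m jog '[[0,0,-2,0,0.25],[0,0,-2,0,0.25],[0,2.5,-1,0,0.25],[1,2.5,0,0,0.25],[1,2.5,0,0,0.25],[1,2.5,0,0,0.25],[1,2,0,0,0.25],[0,2,0,0,0.25],[0,0,0,0,0.25],[0,0,0,0,0.25]]'
python3 - <<'E'
from h import *
shot('top','t5.png'); shot('scene','s5.png')
a=cv2.resize(cv2.imread('pics/t5.png')[100:310,150:470],(460,302),interpolation=2)
b=cv2.resize(cv2.imread('pics/w9c.png'),(340,291)); d=cv2.resize(cv2.imread('pics/s5.png')[130:370,90:400],(380,294),interpolation=2)
o=np.zeros((600,800,3),np.uint8); o[:302,:460]=a; o[:291,460:]=b; o[305:599,:380]=d
cv2.imwrite('pics/final.png',o); go(.4,-.3,.3)
E
```

```text
time: 71.75
ee_pos: [0.4047, -0.2782, 0.2811]
eef_rot: [0.945, -0.321, 0.057, 0.013]
ft_force: [0.1, 1.1, -1.1]
width: 0.0653
now [ 0.4048 -0.2779  0.2812] yaw -0.654 w 0.0649 F [-0.4  0.1 -0.2] j7 -1.7 t 71.8
 turn 0.0 then shift cm [ 0.97  2.04 -1.88] | before-turn [ 1.18  2.02 -1.78]
```

View pics/final.png

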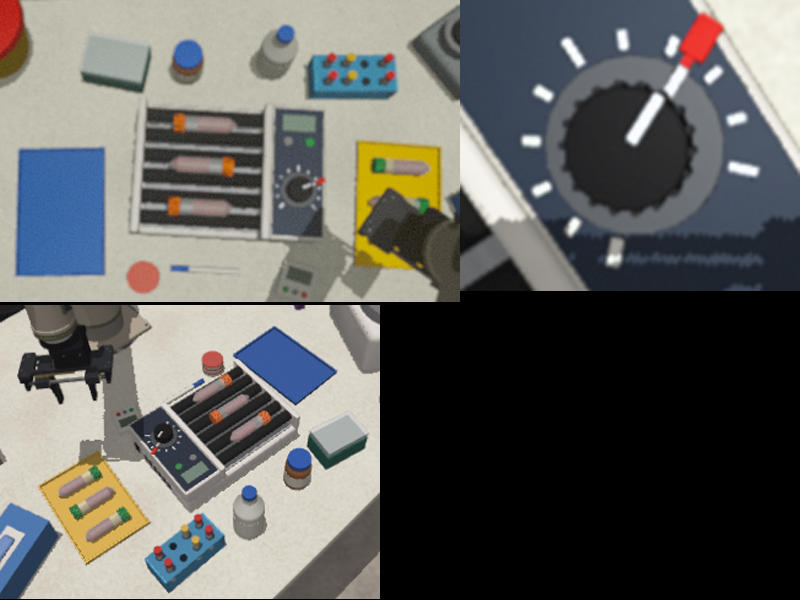

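The final picture shows three orange-capped tubes seated in the grooves and three green-capped tubes flat in the yellow tray. The pointer meets the red tab, the bystanders stand where they were, and the arm is clear.

```bash
python3 -c "
from bench import r
print(r.close_job())"
```

```text
the job is handed in; nothing more can be done
None
```

The job is done and handed in at about 72 s of the 210 s allowed; the hand-in reports no verdict.

**What I did, in order:**
1. Turned the dial back to 0.
2. Laid the three green-capped tubes flat in the yellow tray.
3. Laid the three orange-capped tubes in the two outer grooves and the centre groove of the mixer. The middle one had been knocked against its neighbour, so I first slid it clear by its cap.
4. Turned the dial up to the red tab. The first try fell about 0.08 rad short, so I gripped the knob again and corrected it.

**Last checks:**
- **Dial:** the pointer measured 3.49 rad and the tab 3.485 rad.
- **Tubes:** the final top and scene pictures show all six tubes in place, and the blue tray empty.
- **Bystanders:** by eye they stand where they began. I did not measure their positions.
- **Forces:** the wrist readings I took, mostly at the end of each move, stayed at a few newtons.

**What did not go to plan:**
- The tool gradually tilted, to about 0.13 rad, as the moves added up. I slowed the moves; the tubes look level after release, though I did not measure that.
- The first mixed tube was released about 9 mm higher than I intended, and it lies flat.

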